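# Find a spacer's blind bore on the gauge pin and hold it bore-up to the camera

## Task

The turned aluminium spacer lying in the V-block has a deep blind bore in one end and only a shallow recess in the other, and nobody has marked which is which. Feel for the bore on the horizontal gauge pin: without forcing it, slide the bored end onto the pin until it is home against the collar, then take the spacer off again. Turn it bore-up and finish still holding it in the gripper, upright and centred under the ring-light camera with its middle at the camera's viewing point, without knocking the camera stand or shifting the setting ring, caliper or joystick box.

Things in the scene. Friction and masses are not known exactly. Their poses are not given: they have to be found in the camera images.
- spacer: Aluminium cylinder, 40 mm diameter, 60 mm long, 0.16 kg. Origin at its middle, x axis along its length. Blind bore in one end: 24 mm diameter, 34 mm deep; in the other a 24 mm recess, 3 mm deep. Which end (+x or -x) has the bore is not told: on the pin the bored end slides home, the other stops 3 mm in. Starts lying level in the V-block, axis 62 mm above the bench, ends 8 mm (+-2) past the block.
- vblock: Steel V-block, fixed: 44 mm long (x, along the groove), 34 mm wide (y), 50 mm high, 90 degree groove along its top, open at both ends. Origin at the centre of its underside. A spacer lying in it, either way round, has its axis 62 mm above the bench along the block's x. The block is narrower than the spacer, so fingers pass down both sides.
- gauge: Grey bench stand of the bore gauge pin, fixed: base plate 95 x 70 x 14 mm, upright 34 mm wide and 126 mm high. Origin on the bench below the pin axis; the pin points level along the stand's +x axis, 110 mm above the bench.
- collar (a point): Centre of the collar face at the root of the gauge pin, on the pin axis, 110 mm above the bench; x points out along the pin. Pin 20.5 mm diameter, standing 28 mm out of this face, last 3.5 mm tapered to 15 mm. Collar 32 mm diameter. Bored end home on the collar: spacer's middle 30 mm from here along x; wrong end: it stops 55 mm away.
- camera_stand: Bore inspection camera, fixed: base plate 130 x 120 x 14 mm, column 25 mm thick and 594 mm high, level arm to a camera with ring light (84 mm diameter, underside 478 mm above the bench) looking down. Origin on the bench at the column; the camera hangs 160 mm from it along the stand's -x axis, roughly towards the robot.
- viewpoint (a point): The camera's viewing point, in the air on its optical axis, 150 mm above the bench: the middle of the upright spacer belongs here.
- setting_ring: Dark steel setting ring lying flat, 60 mm outside, 25 mm inside, 20 mm high; a bystander. Origin at the centre of its underside.
- caliper: Digital caliper lying flat, about 240 mm long, 60 mm wide, 14 mm high; a bystander. Origin under its display unit's beam.
- joystick: Black joystick box of the measuring machine, 110 x 85 mm, 110 mm high with the stick; a bystander. Origin at the centre of its underside.
There are look-alikes about, which are no part of the job. There is more than one size of the spacer; the job needs the largest.

How it is judged:
By the outcome, as a careful person would: the job done as asked, in the order asked, and still so for the second after the job is handed in, while the arm keeps its last pose, push and grip.
It also fails if it takes over 72 s, if anything falls off the work surface, if the arm or the gripper's body presses on something with over 40 N, if the wrist force passes 120 N, or if a joint passes its speed limit or range.

## Robot

A 6-joint arm with a two-finger parallel gripper is mounted at the origin on the work surface. World frame = base frame: x ahead of the robot, y to its left, z up, the work surface at z = 0. Lengths are in mm, angles in rad, forces in N, time in s.
With the tool pointing down it reaches from about 400 to 925 mm from the base axis. Payload 12.5 kg.
Tool frame: the origin (TCP) lies where the fingers leave the gripper's body, on its centre line; the fingertips stand 78 mm ahead of it and the grasp point (between the pads) lies 59 mm ahead of it (env.tip_extent is the distance from the TCP to the fingertips, in mm); z points along the fingers, y is the direction in which the jaws open and shut (so a half turn about z gives the same grasp; the last joint's range is limited). The gripper opens to 95 mm and grips with 3 to 60 N. Pads are 20 mm wide; open, the fingers measure 119 mm over their backs; the gripper's body (75 mm by 180 mm) begins 59 mm behind the grasp point.
Start: joints at [-1.254, 0.491, 1.559, -0, 1.092, -0.106], TCP at [256.469, -569.966, 292.261] pointing down, gripper open.
Joint ranges: [-3.1, 3.1], [-0.84, 2.19], [0.05, 2.79], [-1.13, 4.28], [0.06, 2.93], [-2.69, 2.69]. Speed limits (rad/s): [2.22, 2.22, 2.79, 3.14, 3.14, 3.14].

## Interface

Orientations are given as [roll, pitch, yaw] about the fixed x, y, z axes, in that order (R = Rz(yaw) Ry(pitch) Rx(roll)).
In Python, from cell import env gives the robot as it stands. The module is installed in compiled form; this text tells all that it offers.
- The arm moves only by the tool play_rows, never from a script. Its argument "targets" is a list of rows, each an object with "linear": the shift along the tool's x, y, z in mm, a list of three; "turn": the turn about the tool's z in rad. A call has 1 to 20 rows; each row is the pose to reach, as a shift and turn from the pose commanded when the call began, along the tool's axes at that moment; what a row does not reach only later rows make up. A row lasts 1/8 s, in which the tool goes at most 62.5 mm and 10.7 degrees, less where a joint would pass 70% of its speed; a pose out of reach is approached as far as the arm can. A call with a gripper value outside its range is refused whole. "hand" is the finger opening in mm, from 0 to 95.1, set as the call begins (left out, the last holds). The fingers move at their own pace and stop on an object; the grip force is fixed at half the most. Time passes only in rows, so rows that repeat a pose let the fingers close. It gives the time, the measured TCP pose, the force and the opening at its end, in the units of the state.
- env.state(): the state, without advancing time (a new reading comes with each control period).
- env.read_camera(name): name is "scene" or "top" or "wrist"; returns (picture, depth): 400x640x3 uint8, red, green, blue; 400x640 float32, mm along the optical axis (not along the pixel's ray), 0 where there is no reading.
- env.camera_params(name): a dict with "fx", "fy", "cx", "cy" (pixels), "k1" (the pictures are not rectified: a ray, as slopes to the right and down, at radius r is drawn at 1 + k1 r^2 times it, then the intrinsics apply), "R" (3x3) and "t" (3): a world point X has camera coordinates R X + t. Camera axes: x right, y down, z forward; pixel columns grow to the right and rows downward; lengths in mm; the calibration is good to about 2 mm. A picture is of the moment at which its call begins: read the wrist's pose just before it. camera_params takes no time and is no camera call; for the wrist camera it gives the pose at the moment of the call.
- env.job_done(): hands the job in, once; it reports no verdict.
The state is a dict: "t": time; "joints": joint angles; "qvel": joint speeds; "tau": joint torques, N m; "eef_pos": TCP position; "tcp_rot": TCP orientation; "ft_force": force on the tool from outside, world axes, zero at the start; "moment": the same for the moment, N m; "opening": opening from 0.0 (shut) to 1.0 (fully open).
Only numpy, scipy, OpenCV 4.12 (cv2) and the standard library are available. Lean on these libraries where they do the work, as an engineer would, in place of code of your own. Each camera call takes 0.05 s, during which the arm holds its last target.

## Working session

There is one attempt and no reset: what is moved stays moved. The work goes in short steps, Python scripts to look and compute and a tool call to move; the robot and the scene stay as the last step left them, time stands still between calls to the robot, and variables do not carry over. Pictures are saved under pics/ and viewed, and the job is handed in when it is done.

Besides the shell and the picture viewer there is one more tool, called after "Call:" as name(argument=value, ...), one argument or row to a line, values as JSON. play_rows: Moves the arm, as the interface text tells. Its arguments: {"type":"object","properties":{"targets":{"type":"array","items":{"type":"object","properties":{"linear":{"type":"array","items":{"type":"number"}},"turn":{"type":"number"}}}},"hand":{"type":"number"}},"required":["targets"]}

```bash
mkdir -p pics
cat > h.py <<'E'
import numpy as np,cv2
from cell import env
def ray(c,p):
    # pixel -> world origin, dir
    x=(p[0]-c['cx'])/c['fx'];y=(p[1]-c['cy'])/c['fy']
    rd=np.hypot(x,y);r=rd
    for _ in range(50): r=rd/(1+c['k1']*r*r)
    s=r/rd if rd>0 else 1
    R=np.array(c['R']);t=np.array(c['t'])
    return -R.T@t, R.T@np.array([x*s,y*s,1.0])
def onz(c,p,z):
    o,d=ray(c,p);return o+d*(z-o[2])/d[2]
def atd(c,p,dep):
    o,d=ray(c,p);return o+d*dep
def proj(c,X):
    v=np.array(c['R'])@np.array(X,float)+np.array(c['t']);x,y=v[0]/v[2],v[1]/v[2];k=1+c['k1']*(x*x+y*y)
    return np.array([c['fx']*x*k+c['cx'],c['fy']*y*k+c['cy']])
def grab(n,tag):
    c=env.camera_params(n);p,d=env.read_camera(n)
    cv2.imwrite(f'pics/{tag}.png',p[...,::-1]);np.savez(f'pics/{tag}.npz',p=p,d=d,**{k:np.array(v) for k,v in c.items()})
    return c,p,d
def load(tag):
    z=np.load(f'pics/{tag}.npz');c={k:z[k] for k in ('fx','fy','cx','cy','k1','R','t')};return c,z['p'],z['d']
E
python3 - <<'E'
from h import *
print(env.state())
for n in('scene','top','wrist'):
    c,p,d=grab(n,n+'0');print(n,c)
E
```

```text
{'t': 0.0, 'joints': array([-1.25360603e+00,  4.91540849e-01,  1.55948015e+00,  3.14401223e-06,
        1.09168667e+00, -1.05606574e-01]), 'qvel': array([ 0.00196468, -0.00050349,  0.00039479,  0.00091155, -0.00070175,
        0.0005168 ]), 'tau': array([-8.35401261e-04, -6.12645006e+01, -2.58181000e+01,  6.91881753e-02,
        4.81610256e-02, -1.55003790e-04]), 'eef_pos': array([ 256.40958064, -569.79535833,  291.6627532 ]), 'tcp_rot': array([-3.14048415e+00, -1.20306316e-04,  4.22795354e-01]), 'ft_force': array([-0.308985  , -0.25617803, -0.05670673]), 'moment': array([ 0.06401785, -0.01314851, -0.00735779]), 'opening': 1.0017705298689388}
scene {'fx': 483.298042759816, 'fy': 483.298042759816, 'cx': 320.0241991792997, 'cy': 200.56044614726437, 'k1': -0.07380986479147669, 'R': array([[ 0.83770564,  0.545949  , -0.01374583],
       [ 0.39218253, -0.61890086, -0.68055462],
       [-0.38005542,  0.56471357, -0.7325684 ]]), 't': array([-481.47529432, -173.93205224, 1393.6769473 ])}
top {'fx': 413.67303426786964, 'fy': 413.67303426786964, 'cx': 328.1602087647506, 'cy': 203.8851863888649, 'k1': -0.08672014701717909, 'R': array([[ 0.08908731, -0.99602264, -0.00153651],
       [-0.97348887, -0.08674532, -0.21164752],
       [ 0.21067243,  0.02035089, -0.97734486]]), 't': array([-80.70596667, 635.37182876, 800.06364004])}
wrist {'fx': 297.34802209267514, 'fy': 297.34802209267514, 'cx': 318.61142840936424, 'cy': 200.7930430933804, 'k1': -0.01514710156055962, 'R': array([[ 0.41021366, -0.91198815, -0.00153516],
       [-0.88476847, -0.39837728,  0.24182699],
       [-0.22115493, -0.09784248, -0.97031817]]), 't': array([-625.00108937,  -27.35938466,  389.83767576])}
```

View pics/scene0.png

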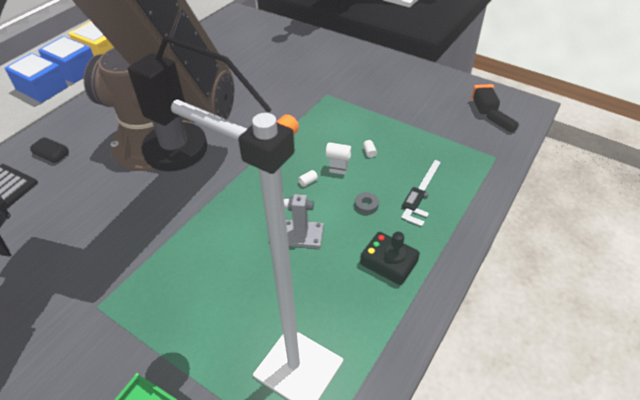

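View pics/top0.png

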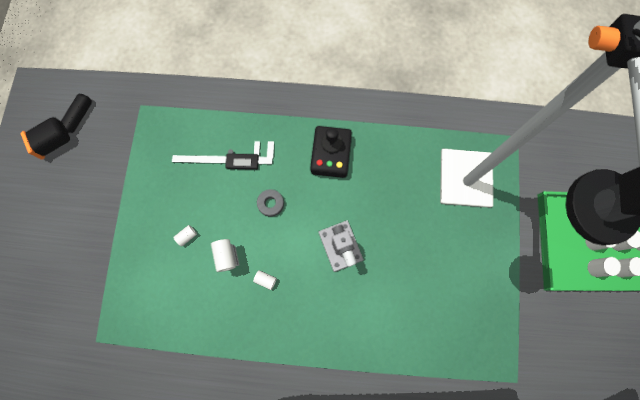

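View pics/wrist0.png

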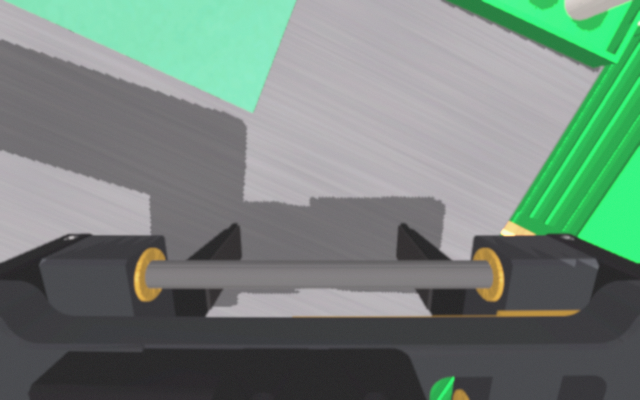

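The top view shows white cylinders at (223,255), which is large and on the V-block, at (186,236) and (265,281), which are small, and in the green tray around (610,267). I'll check with a close crop.

Run:
```python
from h import *
c,p,d=load('top0')
cr=cv2.resize(p[180:310,150:380],None,fx=3.4,fy=3.4,interpolation=cv2.INTER_CUBIC);cv2.imwrite('pics/tcrop.png',cr[...,::-1])
cs,ps,ds=load('scene0')
cr=cv2.resize(ps[120:260,260:440],None,fx=4,fy=4,interpolation=cv2.INTER_CUBIC);cv2.imwrite('pics/scrop.png',cr[...,::-1])
for q in [(223,255),(223,245),(186,236),(265,281),(340,240),(348,258),(338,228),(467,182),(270,203),(330,150),(600,205),(575,200),(242,162),(630,40),(638,100)]:
    print(q,d[q[1],q[0]],atd(c,q,d[q[1],q[0]]).round(1))
for q in [(265,125),(260,150),(290,125),(215,120),(155,90),(180,60),(338,150),(230,130)]:
    print('s',q,ds[q[1],q[0]],atd(cs,q,ds[q[1],q[0]]).round(1))
```

```text
(223, 255) 832.0888 [512.7 178.6  81.5]
(223, 245) 838.2294 [533.  181.9  79.6]
(186, 236) 893.6475 [549.5 279.8  28.5]
(265, 281) 875.495 [469.9  95.9  26.1]
(340, 240) 791.9356 [558.7 -54.  127.6]
(348, 258) 793.24445 [526.5 -72.4 119. ]
(338, 228) 801.65955 [582.2 -48.3 122.9]
(467, 182) 905.569 [ 722.4 -324.8   41. ]
(270, 203) 934.6951 [644.3 108.8   3.4]
(330, 150) 908.25116 [764.2 -16.8  53.7]
(600, 205) 417.66763 [ 569.5 -318.1  507.4]
(575, 200) 429.87863 [ 575.4 -296.7  496.6]
(242, 162) 943.59717 [731.8 182.7  14.7]
(630, 40) 380.4841 [ 721.5 -316.8  578.2]
(638, 100) 381.0187 [ 663.8 -327.8  565. ]
s (265, 125) 486.19882 [ 740.  -340.4  592.4]
s (260, 150) 492.7018 [ 742.4 -355.1  571. ]
s (290, 125) 525.10175 [ 742.  -302.2  567.7]
s (215, 120) 535.8782 [ 664.2 -337.5  566.2]
s (155, 90) 537.40857 [ 592.4 -352.7  589.6]
s (180, 60) 966.9533 [284.3 -64.4 385.4]
s (338, 150) 1237.7368 [518.6 172.5  76.8]
s (230, 130) 528.0888 [ 687.4 -339.6  563.2]
```

View pics/tcrop.png

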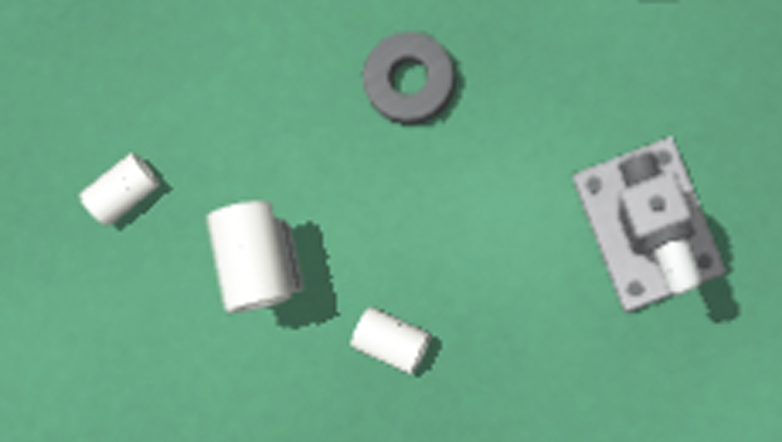

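View pics/scrop.png

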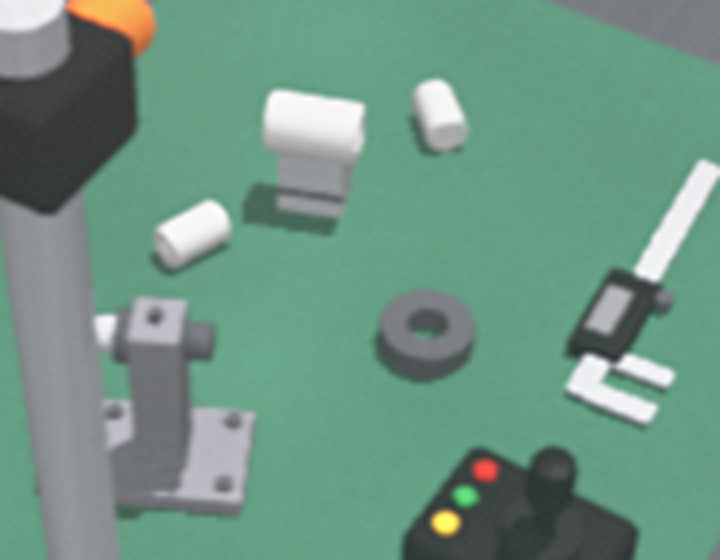

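```bash
cat >> h.py <<'E'
def cloud(c,d):
    h,w=d.shape;u,v=np.meshgrid(np.arange(w),np.arange(h))
    q=np.stack([u.ravel(),v.ravel()],1).astype(np.float64).reshape(-1,1,2)
    K=np.array([[c['fx'],0,c['cx']],[0,c['fy'],c['cy']],[0,0,1]],float)
    n=cv2.undistortPoints(q,K,np.array([float(c['k1']),0,0,0]))[:,0]
    X=np.concatenate([n,np.ones((len(n),1))],1)*d.reshape(-1,1)
    W=(X-np.array(c['t']))@np.array(c['R'])
    W[d.ravel()<=0]=np.nan
    return W.reshape(h,w,3)
E
python3 - <<'E'
from h import *
for n in('top0','scene0'):
    c,p,d=load(n);W=cloud(c,d);pi=p.astype(int)
    def sel(x0,x1,y0,y1,z0,z1): return (W[...,0]>x0)&(W[...,0]<x1)&(W[...,1]>y0)&(W[...,1]<y1)&(W[...,2]>z0)&(W[...,2]<z1)
    def desc(nm,m):
        P=W[m];
        if len(P)<5: print(n,nm,len(P));return
        r=cv2.minAreaRect(P[:,:2].astype(np.float32)); 
        print(n,nm,len(P),'med',np.median(P,0).round(1),'rect',np.round(r[0],1),np.round(r[1],1),round(r[2],1),'zmax',np.percentile(P[:,2],98).round(1))
    white=pi.min(-1)>170
    desc('spacer',sel(440,600,120,240,55,100)&white)
    desc('spacerTopline',sel(440,600,120,240,78,100)&white)
    desc('upright top',sel(480,660,-150,20,121,135))
    desc('pin',sel(440,600,-150,20,85,130)&white)
    desc('gauge base',sel(440,700,-180,60,8,20)&~((pi[...,1]-pi[...,0])>25))
    desc('stand base',sel(600,900,-500,-200,5,25)&white)
    desc('column',sel(680,800,-420,-250,100,560))
    desc('camera',sel(450,660,-450,-240,440,700))
    desc('arm',sel(640,700,-450,-240,540,600))
E
```

```text
top0 spacer 492 med [513.8 181.9  79.4] rect [513.8 184.2] [60.4 35.5] 20.2 zmax 83.9
top0 spacerTopline 310 med [513.5 183.3  81. ] rect [513.8 183.6] [59.9 25.7] 17.7 zmax 84.3
top0 upright top 351 med [558.  -60.9 125.7] rect [552.6 -63. ] [78.8 33.8] 26.0 zmax 131.3
top0 pin 328 med [551.8 -66.1 124.8] rect [544.3 -65.2] [66.  32.4] 22.9 zmax 128.5
top0 gauge base 734 med [554.3 -49.8  14.2] rect [562.4 -58.1] [94.8 69.6] 26.4 zmax 19.0
top0 stand base 2366 med [ 733.9 -322.6   13.9] rect [ 743.6 -333. ] [129.5 119. ] 0.5 zmax 17.5
top0 column 3370 med [ 724.3 -324.7  430.6] rect [ 720.9 -320. ] [71.4 42.3] 40.5 zmax 558.7
top0 camera 5024 med [ 567.7 -318.6  496.7] rect [ 590.8 -321.8] [125.   73.2] 21.2 zmax 567.2
top0 arm 468 med [ 676.1 -327.6  562.7] rect [ 670.  -328.1] [ 5.9 60. ] 88.5 zmax 567.6
scene0 spacer 297 med [517.9 174.4  75.1] rect [514.4 180.2] [57.7 38. ] 21.3 zmax 82.3
scene0 spacerTopline 115 med [511.1 181.1  80. ] rect [513.7 179.1] [56.8 26.1] 13.4 zmax 82.8
scene0 upright top 189 med [561.1 -62.6 124.4] rect [561.4 -60.2] [49.1 35.3] 24.9 zmax 129.7
scene0 pin 122 med [558.8 -65.8 124.4] rect [552.2 -65.3] [46.6 30.4] 32.6 zmax 127.4
scene0 gauge base 621 med [578.7 -61.9  12.9] rect [565.7 -57.9] [88.4 73.1] 27.5 zmax 18.0
scene0 stand base 3394 med [ 751.2 -343.5   12.6] rect [ 742.7 -334.8] [132.8 121.5] 0.2 zmax 16.0
scene0 column 3850 med [ 741.9 -343.3  423.6] rect [ 730.7 -337.8] [81.5 58.7] 40.0 zmax 558.6
scene0 camera 6292 med [ 591.4 -343.6  559.8] rect [ 594.4 -342.1] [ 83.5 127.3] 75.8 zmax 638.8
scene0 arm 621 med [ 671.5 -339.7  564.7] rect [ 669.8 -336.3] [59.9 14.6] 1.7 zmax 567.4
```

Run:
```python
from h import *
c,p,d=load('top0');cv2.imwrite('pics/tcam.png',cv2.resize(p[0:300,440:640],None,fx=2.6,fy=2,interpolation=cv2.INTER_CUBIC)[...,::-1])
s,ps,ds=load('scene0');cv2.imwrite('pics/scam.png',cv2.resize(ps[20:200,110:310],None,fx=3.3,fy=3.3,interpolation=cv2.INTER_CUBIC)[...,::-1])
from scipy.optimize import least_squares
for n,(c,d) in {'top':(c,d),'scene':(s,ds)}.items():
    W=cloud(c,d);print(n,'cam pos',(-np.array(c['R']).T@np.array(c['t'])).round(0))
    for z0 in (100,200,300,400,480):
        m=(abs(W[...,0]-735)<45)&(abs(W[...,1]+335)<40)&(abs(W[...,2]-z0-20)<25)
        P=W[m][:,:2]
        if len(P)<20: continue
        f=least_squares(lambda q:np.hypot(P[:,0]-q[0],P[:,1]-q[1])-12.5,P.mean(0)+5,loss='soft_l1',f_scale=1)
        print(n,z0,len(P),f.x.round(1),np.median(abs(f.fun)).round(2))
    m=(abs(W[...,0]-580)<60)&(abs(W[...,1]+330)<60)&(W[...,2]>470)
    P=W[m];
    for z in range(470,650,10):
        Q=P[(P[:,2]>=z)&(P[:,2]<z+10)]
        if len(Q)>8: print(n,z,len(Q),Q.min(0).round(0)[:2],Q.max(0).round(0)[:2])
```

```text
top cam pos [457. -42. 916.]
top 100 136 [ 733.5 -334.7] 0.41
top 200 192 [ 734.3 -334.5] 0.38
top 300 293 [ 733.7 -334.2] 0.46
top 400 450 [ 733.7 -334.3] 0.45
top 480 695 [ 733.7 -334.3] 0.44
top 480 312 [ 531. -347.] [ 610. -293.]
top 490 2816 [ 531. -372.] [ 615. -294.]
top 500 205 [ 555. -338.] [ 590. -317.]
top 510 215 [ 555. -340.] [ 590. -317.]
top 520 221 [ 555. -341.] [ 590. -317.]
top 530 121 [ 555. -338.] [ 586. -317.]
top 540 234 [ 553. -336.] [ 592. -315.]
top 550 413 [ 553. -330.] [ 640. -314.]
top 560 345 [ 553. -329.] [ 640. -314.]
top 570 24 [ 570. -317.] [ 591. -314.]
scene cam pos [1001. -632.  896.]
scene 100 193 [ 733.  -333.8] 0.34
scene 200 243 [ 733.3 -334. ] 0.46
scene 300 337 [ 733.3 -333.7] 0.34
scene 400 479 [ 733.4 -333.6] 0.32
scene 480 651 [ 733.4 -333.4] 0.34
scene 480 363 [ 555. -378.] [ 616. -307.]
scene 490 1554 [ 531. -378.] [ 616. -295.]
scene 500 170 [ 565. -355.] [ 593. -323.]
scene 510 189 [ 563. -354.] [ 593. -322.]
scene 520 197 [ 564. -355.] [ 593. -322.]
scene 530 139 [ 564. -355.] [ 593. -323.]
scene 540 210 [ 555. -357.] [ 595. -331.]
scene 550 292 [ 555. -357.] [ 640. -317.]
scene 560 645 [ 554. -357.] [ 640. -316.]
scene 570 335 [ 556. -357.] [ 595. -316.]
scene 580 344 [ 556. -357.] [ 595. -316.]
scene 590 356 [ 556. -357.] [ 595. -317.]
scene 600 861 [ 554. -357.] [ 596. -315.]
scene 610 61 [ 561. -353.] [ 590. -320.]
scene 620 38 [ 578. -326.] [ 591. -321.]
scene 630 178 [ 586. -326.] [ 640. -317.]
scene 640 61 [ 592. -324.] [ 634. -318.]
```

View pics/tcam.png

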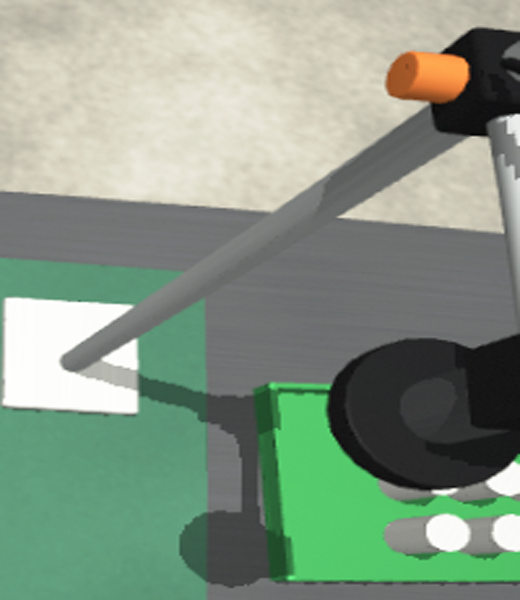

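View pics/scam.png

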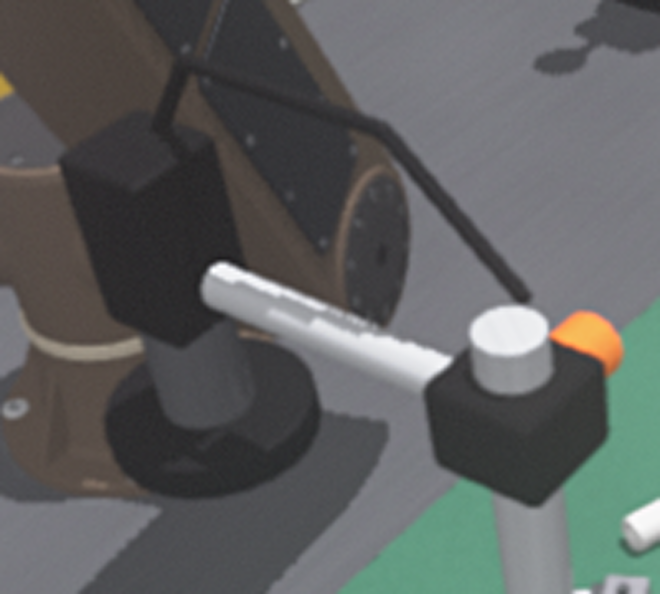

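The job's spacer is the large one on the V-block, at top pixel (223,255), measured at about (514,182) with its top at z≈82. The small ones lie at z≈27. Next I'll move above it for a wrist look.

```bash
cat >> h.py <<'E'
def shift(cur,yaw,tgt,tyaw=None):
    d=np.array(tgt,float)-np.array(cur,float);cx,sx=np.cos(yaw),np.sin(yaw)
    print('linear',np.round([d[0]*cx+d[1]*sx,d[0]*sx-d[1]*cx,-d[2]],1),'turn', None if tyaw is None else round(-(tyaw-yaw),4))
E
python3 - <<'E'
from h import *
c,_,_=load('wrist0');o=-c['R'].T@c['t'];print(o, 'rel tcp'); shift([256.47,-569.97,292.26],.4228,o)
s=[256.47,-569.97,292.26]
shift(s,.4228,[440,-180,285],.33)
shift(s,.4228,[514,182,250],.33)
E
```

```text
[ 318.39178801 -542.75026364  383.92334095] rel tcp
linear [ 67.6   0.6 -91.7] turn None
linear [ 327.4 -280.3    7.3] turn 0.0928
linear [ 543.4 -580.1   42.3] turn 0.0928
```

Call:
play_rows(
  targets=[
    {"linear": [327, -280, 7], "turn": 0.05},
    {"linear": [327, -280, 7], "turn": 0.093},
    {"linear": [327, -280, 7], "turn": 0.093},
    {"linear": [327, -280, 7], "turn": 0.093},
    {"linear": [327, -280, 7], "turn": 0.093},
    {"linear": [327, -280, 7], "turn": 0.093},
    {"linear": [327, -280, 7], "turn": 0.093},
    {"linear": [543, -580, 42], "turn": 0.093},
    {"linear": [543, -580, 42], "turn": 0.093},
    {"linear": [543, -580, 42], "turn": 0.093},
    {"linear": [543, -580, 42], "turn": 0.093},
    {"linear": [543, -580, 42], "turn": 0.093},
    {"linear": [543, -580, 42], "turn": 0.093},
    {"linear": [543, -580, 42], "turn": 0.093},
    {"linear": [543, -580, 42], "turn": 0.093},
  ],
)

```text
t: 2.02
eef_pos: [513.4, 181.6, 249.9]
tcp_rot: [3.141, 0.001, 0.33]
ft_force: [-0.0, 0.0, -1.0]
opening: 1.002
```

Run:
```python
from h import *
s=env.state();print(s['t'],s['joints'].round(3),s['eef_pos'].round(2),s['tcp_rot'].round(4),s['ft_force'].round(1))
grab('wrist','w1');grab('scene','s1');grab('top','t1')
```

```text
2.025 [ 0.219  0.427  1.806 -0.     0.91   1.459] [513.38 181.56 249.93] [3.1414e+00 9.0000e-04 3.3040e-01] [-0.  0. -1.]
```

View pics/w1.png

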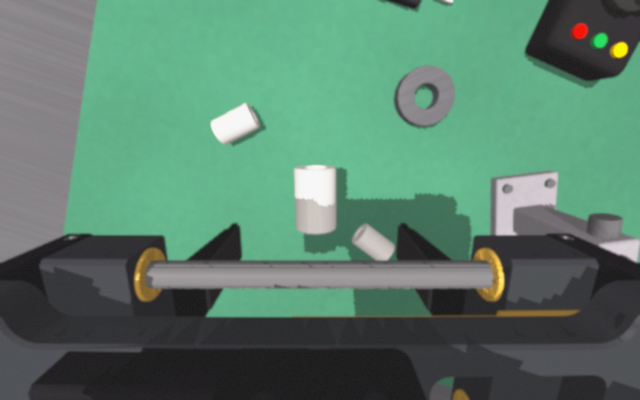

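View pics/s1.png

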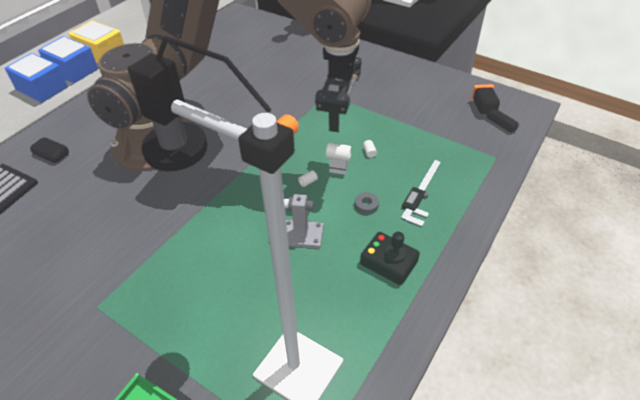

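View pics/t1.png

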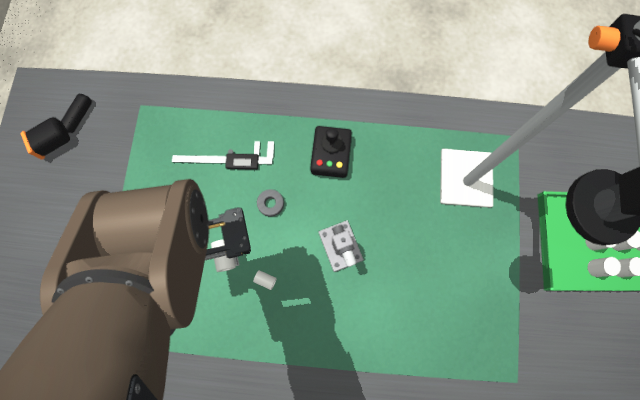

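Run:
```python
from h import *
for n in('s1','t1'):
    c,p,d=load(n);W=cloud(c,d)
    m=(np.hypot(W[...,0]-514,W[...,1]-182)<150)&(W[...,2]>150)
    P=W[m]
    for z in range(160,700,20):
        Q=P[(P[:,2]>=z)&(P[:,2]<z+20)]
        if len(Q)>5: print(n,z,len(Q),Q.min(0).round(0)[:2],Q.max(0).round(0)[:2])
c,p,d=load('w1');W=cloud(c,d);pi=p.astype(int)
m=(abs(W[...,0]-514)<60)&(abs(W[...,1]-182)<50)&(W[...,2]>66)&(W[...,2]<95)
P=W[m];print(len(P),np.percentile(P,[1,50,99],axis=0).round(1));ys,xs=np.where(m);print(xs.min(),xs.max(),ys.min(),ys.max())
r=cv2.minAreaRect(P[:,:2].astype(np.float32));print(r)
cv2.imwrite('pics/wc1.png',cv2.resize(p[140:250,260:380],None,fx=5,fy=5,interpolation=cv2.INTER_CUBIC)[...,::-1])
```

```text
s1 160 20 [521. 128.] [538. 141.]
s1 180 59 [520. 124.] [542. 138.]
s1 200 70 [484. 121.] [542. 229.]
s1 220 59 [486. 119.] [543. 237.]
s1 240 133 [492.  91.] [571. 258.]
s1 260 344 [490.  86.] [573. 268.]
s1 280 729 [496.  83.] [573. 274.]
s1 300 204 [495. 153.] [543. 229.]
s1 320 149 [491. 154.] [549. 194.]
s1 340 257 [479. 140.] [552. 236.]
s1 360 179 [483. 138.] [553. 196.]
s1 380 195 [494. 116.] [555. 215.]
s1 400 278 [484. 109.] [564. 234.]
s1 420 499 [461. 105.] [573. 247.]
s1 440 784 [438. 100.] [574. 246.]
s1 460 898 [418.  95.] [569. 218.]
s1 480 350 [426.  96.] [557. 165.]
t1 240 12 [497.  92.] [510. 122.]
t1 260 310 [490.  85.] [566. 157.]
t1 280 1174 [498.  85.] [574. 154.]
t1 400 48 [492. 111.] [557. 123.]
t1 420 302 [467. 107.] [572. 130.]
t1 440 597 [443. 102.] [572. 234.]
t1 460 2226 [419.  96.] [570. 246.]
t1 480 5081 [401.  95.] [557. 246.]
t1 500 1833 [406.  94.] [534. 239.]
t1 520 2648 [392.  95.] [504. 232.]
t1 540 3313 [391.  94.] [476. 227.]
t1 560 3058 [393.  92.] [459. 198.]
t1 580 2857 [392.  92.] [433. 195.]
t1 600 3314 [374.  94.] [417. 199.]
t1 620 3217 [367. 101.] [398. 191.]
t1 640 707 [365. 116.] [380. 173.]
2566 [[483.3 160.9  66.8]
 [515.  185.   79.2]
 [544.6 208.9  82.6]]
294 335 167 233
((513.2725830078125, 184.7310791015625), (60.248268127441406, 38.33442687988281), 19.69514274597168)
```

View pics/wc1.png

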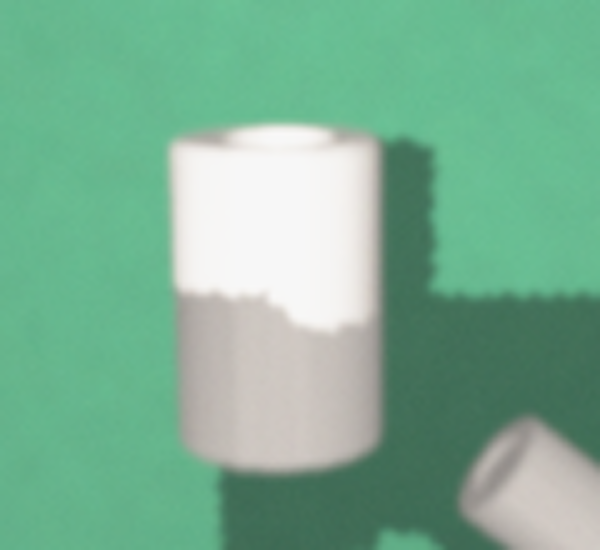

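Run:
```python
from h import *
P=[]
for n in('s1','t1'):
    c,p,d=load(n);W=cloud(c,d).reshape(-1,3);P.append(W[~np.isnan(W[:,0])])
P=np.vstack(P);P=P[P[:,2]>200]
for a0 in (0.219,):
  e=np.array([np.cos(a0),np.sin(a0)]);f=np.array([-e[1],e[0]])
  Q=P[:,:2]-[513.4,181.6];u=Q@e;v=Q@f;z=P[:,2]-249.9
  for u0 in range(-130,90,10):
    print(u0,[ (round(z[k].max()) if k.sum()>2 else None) for k in [((u>=u0)&(u<u0+10)&(v>=v0)&(v<v0+20)) for v0 in range(-100,80,20)]])
```

```text
-130 [None, 329, 369, 377, 380, 380, 376, 364, None]
-120 [None, 281, 359, 367, 369, 370, 364, None, None]
-110 [None, 290, 348, 356, 359, 359, 354, None, None]
-100 [None, 295, 332, 345, 348, 348, 343, 295, None]
-90 [None, 298, 317, 332, 338, 336, 333, 300, None]
-80 [None, 299, 307, 320, 328, 326, 317, 304, None]
-70 [None, 298, 304, 317, 320, 320, 316, 298, None]
-60 [None, 296, 296, 299, 315, 315, 294, 295, None]
-50 [None, 289, 290, 291, 293, 293, 289, 291, None]
-40 [None, 281, 282, 228, 228, 226, 226, 283, None]
-30 [46, 275, 276, 235, 235, 236, 235, 276, None]
-20 [46, 268, 269, 238, 239, 239, 239, 269, None]
-10 [47, 261, 262, 240, 240, 240, 240, 262, None]
0 [46, 254, 254, 240, 241, 241, 241, 254, None]
10 [47, 248, 248, 239, 239, 239, 238, 248, 44]
20 [46, 238, 239, 235, 235, 235, 236, 241, 43]
30 [46, 231, 232, 227, 227, 228, 227, 232, None]
40 [45, 220, 220, 214, 213, 212, 212, 221, None]
50 [None, None, None, None, None, None, None, None, None]
60 [None, None, None, None, None, None, None, None, None]
70 [None, None, None, None, None, None, None, None, None]
80 [None, None, None, None, None, None, None, None, None]
```

Run:
```python
from h import *
c,p,d=load('w1')
# per-row edges of the spacer from height mask
W=cloud(c,d)
a=onz(c,(315.4,169),82);b=onz(c,(316.2,231),82);print(a,b,np.degrees(np.arctan2(*(a-b)[:2][::-1])),np.linalg.norm(a-b))
A=[]
for v in range(172,228,2):
    r=W[v,270:360];m=(r[:,2]>62)&(r[:,2]<90)&(abs(r[:,0]-514)<60)
    u=np.where(m)[0]+270
    A.append((onz(c,((u.min()+u.max())/2,v),82),u.min(),u.max()))
P=np.array([q[0][:2] for q in A]);k=cv2.fitLine(P.astype(np.float32),cv2.DIST_HUBER,0,.01,.01).ravel();print('line',k,np.degrees(np.arctan2(k[1],k[0])),P[0],P[-1])
# far recess
for v in range(164,171): print(v,[W[v,u].round(0).tolist() for u in (309,315,321)])
s=[513.9,182,250.0]
```

```text
[542.39135555 193.97715674  82.        ] [488.10197513 174.73424372  82.        ] 19.51691120836219 57.59884138206331
line [9.4043636e-01 3.3996975e-01 5.1640747e+02 1.8551727e+02] 19.87503 [539.6229437  193.87259597] [492.50585162 176.91617363]
164 [[534.0, 200.0, 1.0], [537.0, 193.0, 1.0], [539.0, 187.0, 1.0]]
165 [[539.0, 200.0, 46.0], [541.0, 194.0, 47.0], [543.0, 189.0, 49.0]]
166 [[539.0, 200.0, 52.0], [541.0, 194.0, 50.0], [543.0, 189.0, 51.0]]
167 [[538.0, 199.0, 51.0], [540.0, 194.0, 49.0], [542.0, 188.0, 51.0]]
168 [[537.0, 199.0, 52.0], [539.0, 194.0, 50.0], [541.0, 188.0, 50.0]]
169 [[540.0, 199.0, 77.0], [542.0, 194.0, 78.0], [544.0, 189.0, 79.0]]
170 [[539.0, 199.0, 80.0], [541.0, 194.0, 81.0], [543.0, 189.0, 81.0]]
```

Call:
play_rows(
  targets=[
    {"linear": [1, -2.4, 60], "turn": -0.014},
    {"linear": [1, -2.4, 110], "turn": -0.014},
    {"linear": [1, -2.4, 129.3], "turn": -0.014},
    {"linear": [1, -2.4, 129.3], "turn": -0.014},
    {"linear": [1, -2.4, 129.3], "turn": -0.014},
  ],
)

```text
t: 2.8
eef_pos: [514.4, 183.9, 122.0]
tcp_rot: [3.141, -0.001, 0.343]
ft_force: [0.7, 0.3, 0.3]
opening: 1.002
```

Call:
play_rows(
  targets=[
    {"linear": [0, 0, 0], "turn": 0},
    {"linear": [0, 0, 0], "turn": 0},
    {"linear": [0, 0, 0], "turn": 0},
    {"linear": [0, 0, 0], "turn": 0},
    {"linear": [0, 0, 0], "turn": 0},
    {"linear": [0, 0, 0], "turn": 0},
  ],
  hand=30,
)

```text
t: 3.55
eef_pos: [513.8, 184.5, 120.9]
tcp_rot: [-3.141, 0.0, 0.344]
ft_force: [-8.1, 21.1, 9.2]
opening: 0.426
```

Run:
```python
from h import *
s=env.state();print(s['t'],s['joints'].round(4),s['eef_pos'].round(2),s['tcp_rot'].round(4),s['ft_force'].round(1),s['moment'].round(2),s['opening']*95)
grab('wrist','w2')
```

```text
3.55 [2.2360e-01 6.1680e-01 1.9082e+00 2.0000e-04 6.1680e-01 1.4506e+00] [513.77 184.46 120.88] [-3.1414e+00  2.0000e-04  3.4370e-01] [-8.1 21.1  9.2] [4.1  1.7  0.06] 40.508929647330966
```

View pics/w2.png

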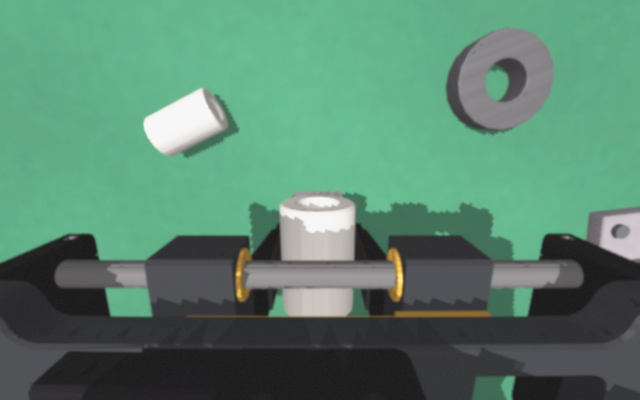

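Run:
```python
from h import *
c,p,d=load('w2');W=cloud(c,d)
for v in range(192,216,1):
    q=W[v,318];r=q[:2]-[513.8,184.4];print(v,(r@[.941,.337]).round(1),q[2].round(1),p[v,318])
cv2.imwrite('pics/wc2.png',cv2.resize(p[180:240,260:380],None,fx=6,fy=6,interpolation=cv2.INTER_CUBIC)[...,::-1])
```

```text
192 22.8 7.5 [150 154 149]
193 22.8 10.7 [147 145 144]
194 22.3 11.8 [150 147 145]
195 29.3 45.6 [164 160 157]
196 29.2 47.6 [195 190 185]
197 29.0 49.2 [235 232 228]
198 28.4 49.2 [246 245 244]
199 27.9 49.4 [247 247 247]
200 27.5 50.2 [247 247 247]
201 26.8 49.9 [247 247 247]
202 26.3 50.1 [247 247 247]
203 25.7 50.0 [247 247 247]
204 24.9 49.3 [246 246 245]
205 24.7 50.5 [238 235 232]
206 24.1 50.5 [218 214 209]
207 23.3 49.9 [204 197 191]
208 29.2 73.4 [190 185 178]
209 29.1 75.0 [178 174 167]
210 29.3 77.4 [178 174 168]
211 29.5 79.7 [206 199 193]
212 29.4 81.1 [237 234 229]
213 29.0 81.4 [245 244 242]
214 28.2 80.4 [246 246 245]
215 28.0 81.2 [247 247 246]
```

View pics/wc2.png

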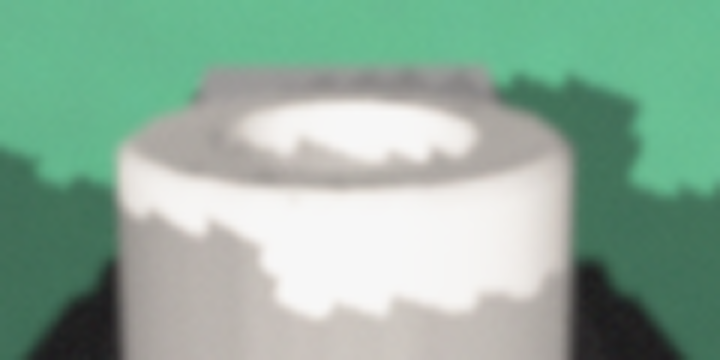

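Run:
```python
from h import *
shift([514,184.3,121],.3438,[440,-110,215],.445)
```

```text
linear [-168.9  252.1  -94. ] turn -0.1012
```

Call:
play_rows(
  targets=[
    {"linear": [0, 0, -20], "turn": 0},
    {"linear": [0, 0, -60], "turn": 0},
    {"linear": [-20, 30, -94], "turn": -0.05},
    {"linear": [-50, 75, -94], "turn": -0.1},
    {"linear": [-85, 127, -94], "turn": -0.101},
    {"linear": [-120, 179, -94], "turn": -0.101},
    {"linear": [-150, 224, -94], "turn": -0.101},
    {"linear": [-165, 246, -94], "turn": -0.101},
    {"linear": [-169, 252, -94], "turn": -0.101},
    {"linear": [-169, 252, -94], "turn": -0.101},
    {"linear": [-169, 252, -94], "turn": -0.101},
  ],
)

```text
t: 4.97
eef_pos: [439.8, -109.0, 214.8]
tcp_rot: [-3.141, 0.0, 0.446]
ft_force: [0.0, -0.2, -1.4]
opening: 0.411
```

Run:
```python
from h import *
s=env.state();print(s['t'],s['joints'].round(4),s['eef_pos'].round(2),s['tcp_rot'].round(4),s['ft_force'].round(1),s['moment'].round(2),s['opening']*95)
grab('wrist','w3')
```

```text
4.975 [-0.3889  0.3625  2.0542  0.      0.7251  0.736 ] [ 439.84 -108.99  214.85] [-3.1414e+00  1.0000e-04  4.4590e-01] [ 0.  -0.2 -1.4] [ 0.02  0.   -0.03] 39.02571910996491
```

View pics/w3.png

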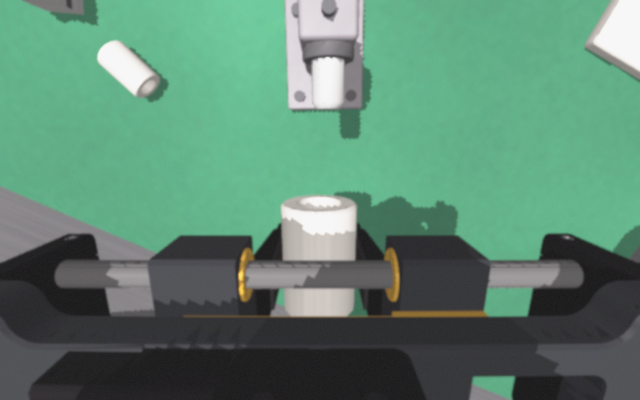

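```bash
cat > m3.py <<'E'
from h import *
import sys
tag=sys.argv[1]; tcp=np.array(eval(sys.argv[2])); yaw=float(sys.argv[3])
c,p,d=load(tag);W=cloud(c,d);g=p.astype(int)
T=lambda X:np.stack([(X[...,0]-tcp[0])*np.cos(yaw)+(X[...,1]-tcp[1])*np.sin(yaw),(X[...,0]-tcp[0])*np.sin(yaw)-(X[...,1]-tcp[1])*np.cos(yaw),X[...,2]],-1)
L=T(W)
for nm,(v0,v1,u0,u1,thr,zax,r) in {'pin':(50,106,295,370,175,110,10.25),'spacer':(215,258,270,370,165,tcp[2]-59,20)}.items():
    res=[]
    for v in range(v0,v1,4):
        row=L[v,u0:u1];m=(abs(row[:,2]-zax)<r+4)
        u=np.where(m)[0]+u0
        if len(u)<8: print(nm,v,'-');continue
        e1=onz(c,(u.min()-.5,v),zax);e2=onz(c,(u.max()+.5,v),zax)  # tangent rays near axis height
        mid=T(((e1+e2)/2)[None])[0];res.append(mid)
        print(nm,v,u.min(),u.max(),'mid tool xy',mid[:2].round(1),'w',np.linalg.norm(e1-e2).round(1),'ztop',np.nanmax(row[m][:,2]).round(1))
    res=np.array(res)
    k=np.polyfit(res[:,0],res[:,1],1);print(nm,'fit y=%.4f x + %.2f'%tuple(k))
m=(abs(L[...,1])<40)&(L[...,0]>60)
for z0 in range(95,130,3):
    q=L[m&(L[...,2]>=z0)&(L[...,2]<z0+3)]
    if len(q): print(z0,len(q),q.min(0).round(1),q.max(0).round(1))
E
python3 m3.py w3 "[439.84,-108.99,214.85]" .4459
python3 - <<'E'
from h import *
c,p,d=load('w3');cv2.imwrite('pics/wc3.png',cv2.resize(p[0:120,270:380],None,fx=5,fy=5,interpolation=cv2.INTER_CUBIC)[...,::-1])
E
```

```text
pin 50 302 353 mid tool xy [113.1   6. ] w 31.6 ztop 123.9
pin 54 302 353 mid tool xy [110.8   6. ] w 31.7 ztop 124.2
pin 58 302 353 mid tool xy [108.5   6. ] w 31.8 ztop 120.2
pin 62 303 350 mid tool xy [106.3   5.4] w 29.5 ztop 120.5
pin 66 311 344 mid tool xy [104.   6.] w 20.9 ztop 120.4
pin 70 311 344 mid tool xy [101.7   6. ] w 21.0 ztop 120.8
pin 74 311 344 mid tool xy [99.4  6. ] w 21.0 ztop 120.2
pin 78 312 343 mid tool xy [97.   6.1] w 19.9 ztop 120.8
pin 82 312 343 mid tool xy [94.7  6.1] w 19.9 ztop 120.5
pin 86 312 343 mid tool xy [92.4  6.1] w 20.0 ztop 120.7
pin 90 312 343 mid tool xy [90.   6.1] w 20.0 ztop 120.2
pin 94 312 343 mid tool xy [87.6  6.1] w 20.1 ztop 121.2
pin 98 312 343 mid tool xy [85.2  6.1] w 20.2 ztop 120.0
pin 102 312 343 mid tool xy [82.8  6.2] w 20.2 ztop 120.0
pin fit y=-0.0108 x + 7.07
spacer 215 281 355 mid tool xy [22.2  0.2] w 39.8 ztop 176.2
spacer 219 281 355 mid tool xy [19.9  0.2] w 39.9 ztop 176.6
spacer 223 279 358 mid tool xy [17.7  0.5] w 42.7 ztop 176.4
spacer 227 277 360 mid tool xy [15.4  0.5] w 45.0 ztop 175.8
spacer 231 271 366 m
[... 205 characters left out ...]
4.4 ztop 176.3
spacer 247 270 369 mid tool xy [3.9 1. ] w 54.6 ztop 176.8
spacer 251 270 369 mid tool xy [1.6 1. ] w 54.8 ztop 179.8
spacer 255 277 364 mid tool xy [-0.8  1.6] w 48.4 ztop 179.7
spacer fit y=-0.0527 x + 1.37
101 8 [106.6 -10.6 101.3] [116.2  19.3 103.9]
104 16 [ 79.4 -11.1 104. ] [117.3  20.2 107. ]
107 56 [ 79.2 -10.8 107.1] [116.6  21.2 109.9]
110 106 [ 79.1 -11.2 110. ] [117.5  21.8 113. ]
113 342 [ 79.4 -10.5 113. ] [116.2  22.  116. ]
116 816 [ 79.3 -10.9 116. ] [117.   21.6 119. ]
119 750 [ 80.3 -10.1 119. ] [118.2  22.8 122. ]
122 1024 [106.5 -11.4 122. ] [135.2  22.7 125. ]
125 1785 [106.6 -10.7 125. ] [134.7  22.1 128. ]
128 59 [126.    1.8 128. ] [132.6   9.3 131. ]
```

View pics/wc3.png

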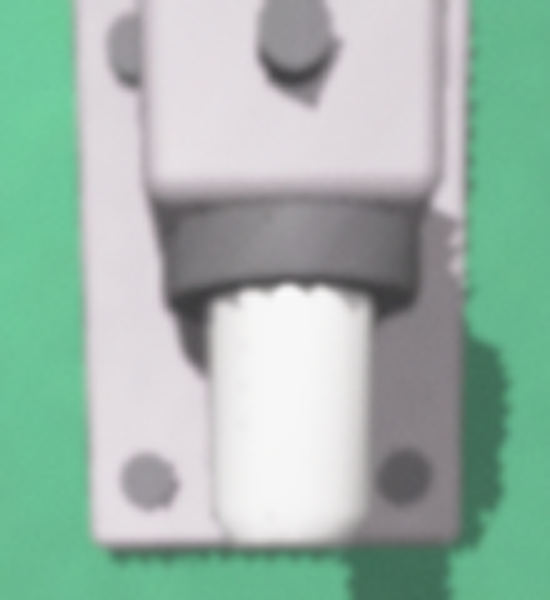

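The pin's centre line sits at tool y≈6.0 and the held spacer's at 0.2. The collar face is at tool x≈106.6 and the spacer's front face at ≈29.3, and that face shows a bore wall deeper than 3 mm. Next I'll line up with the pin and feel.

Call:
play_rows(
  targets=[
    {"linear": [0, 5.8, 30], "turn": -0.008},
    {"linear": [15, 5.8, 46], "turn": -0.008},
    {"linear": [40, 5.8, 46], "turn": -0.008},
    {"linear": [40, 5.8, 46], "turn": -0.008},
    {"linear": [40, 5.8, 46], "turn": -0.008},
  ],
)

```text
t: 5.65
eef_pos: [477.9, -97.3, 168.9]
tcp_rot: [-3.141, 0.0, 0.454]
ft_force: [0.7, -0.1, -1.5]
opening: 0.414
```

Call:
play_rows(
  targets=[
    {"linear": [4, 0, 0], "turn": 0},
    {"linear": [8, 0, 0], "turn": 0},
    {"linear": [11, 0, 0], "turn": 0},
    {"linear": [14, 0, 0], "turn": 0},
    {"linear": [17, 0, 0], "turn": 0},
    {"linear": [17, 0, 0], "turn": 0},
  ],
)

```text
t: 6.4
eef_pos: [493.7, -90.4, 168.9]
tcp_rot: [3.141, -0.0, 0.453]
ft_force: [-0.3, 0.2, -0.6]
opening: 0.411
```

Call:
play_rows(
  targets=[
    {"linear": [4, 0, 0], "turn": 0},
    {"linear": [8, 0, 0], "turn": 0},
    {"linear": [12, 0, 0], "turn": 0},
    {"linear": [16, 0, 0], "turn": 0},
    {"linear": [18, 0, 0], "turn": 0},
    {"linear": [18, 0, 0], "turn": 0},
  ],
)

```text
t: 7.15
eef_pos: [509.8, -82.5, 168.9]
tcp_rot: [3.142, 0.0, 0.453]
ft_force: [-0.0, -0.2, -1.3]
opening: 0.413
```

Call:
play_rows(
  targets=[
    {"linear": [1, 0, 0], "turn": 0},
    {"linear": [2, 0, 0], "turn": 0},
    {"linear": [2, 0, 0], "turn": 0},
  ],
)

```text
t: 7.52
eef_pos: [511.6, -81.7, 168.9]
tcp_rot: [3.141, -0.0, 0.453]
ft_force: [-0.5, -0.1, -2.0]
opening: 0.413
```

Total so far is 77 of about 77.3, with no contact yet. I'll continue in half-millimetre steps.

Call:
play_rows(
  targets=[
    {"linear": [0.5, 0, 0], "turn": 0},
    {"linear": [0.5, 0, 0], "turn": 0},
    {"linear": [1, 0, 0], "turn": 0},
    {"linear": [1, 0, 0], "turn": 0},
  ],
)

```text
t: 8.02
eef_pos: [512.5, -81.3, 168.9]
tcp_rot: [3.141, -0.0, 0.453]
ft_force: [0.1, -0.6, -2.6]
opening: 0.415
```

Call:
play_rows(
  targets=[
    {"linear": [0.5, 0, 0], "turn": 0},
    {"linear": [0.5, 0, 0], "turn": 0},
    {"linear": [1, 0, 0], "turn": 0},
    {"linear": [1, 0, 0], "turn": 0},
  ],
)

```text
t: 8.52
eef_pos: [512.9, -81.0, 168.8]
tcp_rot: [-3.141, 0.001, 0.453]
ft_force: [-3.9, -4.4, 0.0]
opening: 0.413
```

Run:
```python
from h import *
s=env.state();print(s['t'],s['joints'].round(4),s['eef_pos'].round(2),s['ft_force'].round(1),s['moment'].round(2))
grab('wrist','w4')
c,p,d=load('w4');cv2.imwrite('pics/wc4.png',cv2.resize(p[120:260,240:400],None,fx=4.5,fy=4,interpolation=cv2.INTER_CUBIC)[...,::-1])
```

```text
8.525 [-2.8370e-01  5.1260e-01  1.9415e+00 -9.0000e-04  6.8860e-01  8.3480e-01] [512.89 -81.03 168.82] [-3.9 -4.4  0. ] [-0.62  0.65  0.02]
```

View pics/wc4.png

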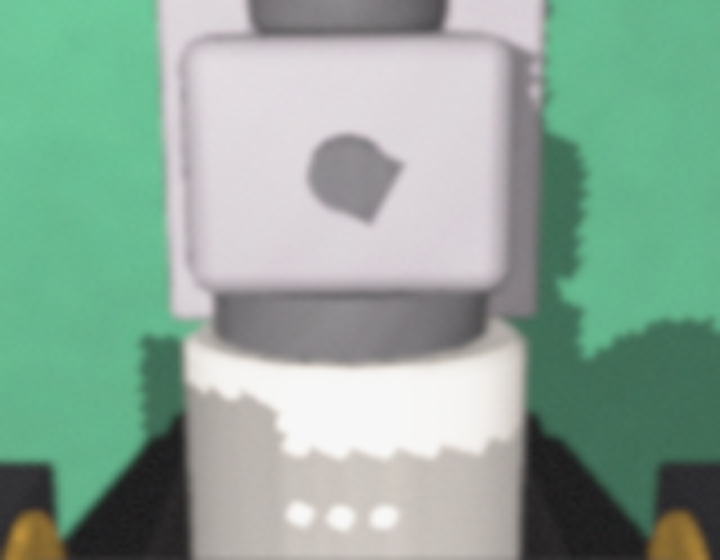

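Call:
play_rows(
  targets=[
    {"linear": [0.5, 0, 0], "turn": 0},
    {"linear": [0.5, 0, 0], "turn": 0},
  ],
)

```text
t: 8.82
eef_pos: [513.0, -81.0, 168.8]
tcp_rot: [-3.141, 0.002, 0.453]
ft_force: [-6.4, -6.6, -0.2]
opening: 0.415
```

Run:
```python
from h import *
from scipy.optimize import least_squares,fsolve
D=[([-1.25360603,.49154,1.55948],[256.41,-569.80,291.9]),([.219,.427,1.806],[513.38,181.56,249.93]),([.2236,.6168,1.9082],[513.77,184.46,120.88]),([-.3889,.3625,2.0542],[439.84,-108.99,214.85]),([-.2837,.5126,1.9415],[512.89,-81.03,168.82])]
def fk(q,j):
    a,h,L2,L3,dl,off=q
    r=a+L2*np.sin(j[1])+L3*np.sin(j[1]+j[2]+dl);z=h+L2*np.cos(j[1])+L3*np.cos(j[1]+j[2]+dl)
    return np.array([r*np.cos(j[0])-off*np.sin(j[0]),r*np.sin(j[0])+off*np.cos(j[0]),z])
f=least_squares(lambda q:np.concatenate([fk(q,j)-x for j,x in D]),[50,300,450,500,0,66])
print(f.x.round(2),f.fun.round(2))
for t in ([573.5,-336,209],[573.5,-336,197]):
    s=fsolve(lambda j:fk(f.x,j)-t,[-.63,.6,1.6]);print(t,s.round(3),'j5',(np.pi-s[1]-s[2]).round(3),'j6 for yaw0',(s[0]+np.pi/2).round(3))
```

```text
[-4.5000e-01  2.6800e+00  5.8632e+02  4.1343e+02  1.0000e-01  6.5850e+01] [-0.05 -0.02 -0.02 -0.06  0.15  0.03 -0.07 -0.12 -0.02 -0.05 -0.06  0.01
  0.15  0.03  0.01]
[573.5, -336, 209] [-0.629  0.632  1.538] j5 0.972 j6 for yaw0 0.942
[573.5, -336, 197] [-0.629  0.645  1.548] j5 0.949 j6 for yaw0 0.942
```

Run:
```python
from h import *
c,p,d=load('w4');W=cloud(c,d)
m=(abs(W[...,2]-126)<3)&(np.hypot(W[...,0]-555,W[...,1]+58)<60)
m=cv2.morphologyEx(m.astype(np.uint8),cv2.MORPH_OPEN,np.ones((5,5)))>0
ys,xs=np.where(m);P=np.array([onz(c,(u,v),126)[:2] for u,v in zip(xs,ys)],np.float32)
r=cv2.minAreaRect(P);print(len(P),r,np.median(W[m][:,2]));print(cv2.boxPoints(r).round(1))
tcp=[512.89,-81.03];a=.453
Q=P-tcp;x=Q@[np.cos(a),np.sin(a)];y=Q@[np.sin(a),-np.cos(a)];print('tool x',x.min(),x.max(),np.percentile(x,[1,99]),'y',y.min(),y.max(),np.percentile(y,[1,99]))
```

```text
6274 ((542.7859497070312, -60.85033416748047), (63.348289489746094, 41.65547180175781), 23.387624740600586) 125.5582141435168
[[505.4 -54.3]
 [522.  -92.5]
 [580.1 -67.4]
 [563.6 -29.2]]
tool x 4.364351157069461 66.59096738778806 [ 5.96516874 66.15692538] y -27.03033343989337 16.1963471609009 [-16.24179816  15.62438309]
```

Call:
play_rows(
  targets=[
    {"linear": [-4, 0, 0], "turn": 0},
    {"linear": [-10, 0, 0], "turn": 0},
    {"linear": [-16, 0, 0], "turn": 0},
    {"linear": [-24, 0, 0], "turn": 0},
    {"linear": [-34, 0, 0], "turn": 0},
    {"linear": [-50, 0, 0], "turn": 0},
    {"linear": [-60, 0, -10], "turn": 0},
    {"linear": [-60, 0, -20], "turn": 0},
  ],
)

```text
t: 9.82
eef_pos: [459.3, -107.3, 189.8]
tcp_rot: [3.141, -0.0, 0.452]
ft_force: [-0.8, 0.9, -0.6]
opening: 0.411
```

Run:
```python
from h import *
s=env.state();print(s['t'],s['joints'].round(4),s['eef_pos'].round(2),s['tcp_rot'].round(4),s['ft_force'].round(1))
c,p,d=grab('wrist','w5')
cv2.imwrite('pics/wc5.png',cv2.resize(p[0:260,220:420],None,fx=3,fy=2.2,interpolation=cv2.INTER_CUBIC)[...,::-1])
```

```text
9.825 [-3.6970e-01  4.2610e-01  2.0367e+00 -1.0000e-04  6.7870e-01  7.4950e-01] [ 459.34 -107.32  189.84] [ 3.1414e+00 -1.0000e-04  4.5170e-01] [-0.8  0.9 -0.6]
```

View pics/wc5.png

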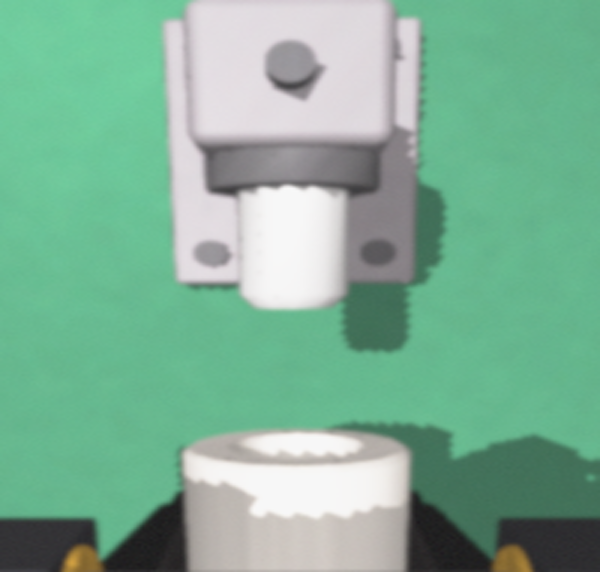

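The bored end went home against the collar, with contact at about 9 N, and it is off again. Next I'll use the gauge upright's top side edge to pivot the spacer bore-up in the grip.

Call:
play_rows(
  targets=[
    {"linear": [0, 0, -25], "turn": -0.17},
    {"linear": [10, 5, -40], "turn": -0.34},
    {"linear": [25, 10, -40], "turn": -0.51},
    {"linear": [40, 15, -40], "turn": -0.68},
    {"linear": [55, 20, -40], "turn": -0.86},
    {"linear": [70, 25, -40], "turn": -1.03},
    {"linear": [85, 30, -40], "turn": -1.2},
    {"linear": [100, 34, -40], "turn": -1.38},
    {"linear": [112.8, 36.2, -40], "turn": -1.572},
    {"linear": [112.8, 36.2, -40], "turn": -1.572},
    {"linear": [112.8, 36.2, -40], "turn": -1.572},
    {"linear": [112.8, 36.2, -40], "turn": -1.572},
  ],
)

```text
t: 11.38
eef_pos: [576.8, -90.1, 229.1]
tcp_rot: [-3.142, 0.0, 2.022]
ft_force: [-0.2, 0.4, -2.0]
opening: 0.413
```

Run:
```python
from h import *
s=env.state();print(s['t'],s['joints'].round(4),s['eef_pos'].round(2),s['tcp_rot'].round(4),s['ft_force'].round(1))
c,p,d=grab('wrist','w6')
```

```text
11.375 [-2.6810e-01  5.0330e-01  1.7319e+00 -1.0000e-04  9.0630e-01 -7.1950e-01] [576.76 -90.13 229.1 ] [-3.1416e+00  1.0000e-04  2.0223e+00] [-0.2  0.4 -2. ]
```

View pics/w6.png

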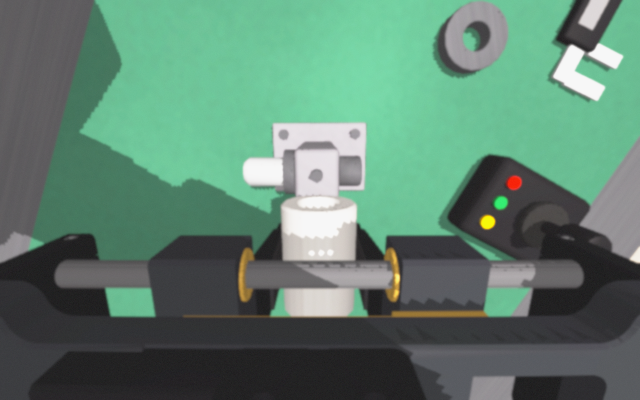

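Call:
play_rows(
  targets=[
    {"linear": [0, 0, 12], "turn": 0},
    {"linear": [0, 0, 20], "turn": 0},
    {"linear": [-0.5, 0, 24], "turn": 0},
    {"linear": [-3, 0, 27], "turn": 0},
    {"linear": [-5.1, 0, 30.5], "turn": 0},
    {"linear": [-5.1, 0, 30.5], "turn": 0},
  ],
)

```text
t: 12.18
eef_pos: [579.4, -94.7, 198.5]
tcp_rot: [3.141, 0.0, 2.025]
ft_force: [-1.9, 0.0, 3.3]
opening: 0.414
```

Run:
```python
from h import *
s=env.state();print(s['t'],s['eef_pos'].round(2),s['tcp_rot'].round(4),s['ft_force'].round(1),s['moment'].round(2))
c,p,d=grab('wrist','w7')
cv2.imwrite('pics/wc7.png',cv2.resize(p[100:330,200:440],None,fx=2.5,fy=2.5,interpolation=cv2.INTER_CUBIC)[...,::-1])
```

```text
12.175 [579.43 -94.72 198.54] [3.1415e+00 1.0000e-04 2.0246e+00] [-1.9  0.   3.3] [0.14 0.06 0.06]
```

View pics/wc7.png

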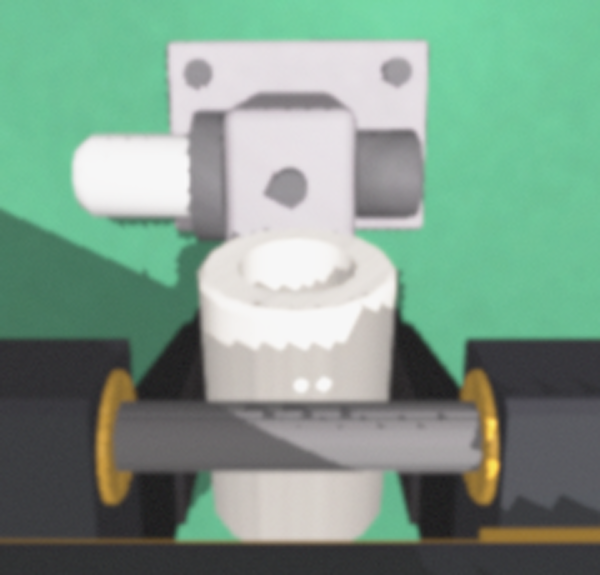

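Call:
play_rows(
  targets=[
    {"linear": [-1.8, 0, 3.7], "turn": 0},
    {"linear": [-3.2, 0, 7.5], "turn": 0},
    {"linear": [-4, 0, 11.6], "turn": 0},
    {"linear": [-4.4, 0, 15.7], "turn": 0},
    {"linear": [-4.1, 0, 19.8], "turn": 0},
    {"linear": [-3.4, 0, 23.8], "turn": 0},
    {"linear": [-3.4, 0, 23.8], "turn": 0},
  ],
)

```text
t: 13.1
eef_pos: [581.5, -98.2, 174.9]
tcp_rot: [3.14, 0.002, 2.025]
ft_force: [2.4, -3.5, 2.2]
opening: 0.414
```

Run:
```python
from h import *
s=env.state();print(s['t'],s['eef_pos'].round(2),s['tcp_rot'].round(4),s['ft_force'].round(1),s['moment'].round(2))
c,p,d=grab('wrist','w8')
cv2.imwrite('pics/wc8.png',cv2.resize(p[100:330,200:440],None,fx=2.5,fy=2.5,interpolation=cv2.INTER_CUBIC)[...,::-1])
```

```text
13.1 [581.46 -98.22 174.89] [3.1403e+00 1.8000e-03 2.0247e+00] [ 2.4 -3.5  2.2] [-0.47 -0.44 -0.04]
```

View pics/wc8.png

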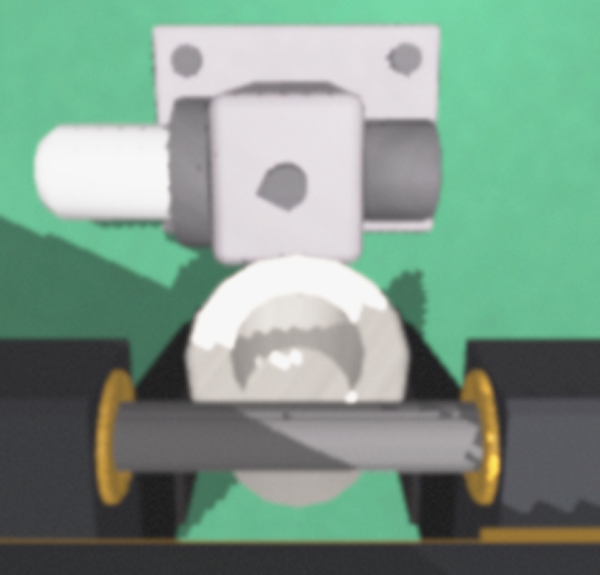

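Call:
play_rows(
  targets=[
    {"linear": [1.4, 0, 3.8], "turn": 0},
    {"linear": [3.1, 0, 7.6], "turn": 0},
    {"linear": [5.4, 0, 11], "turn": 0},
    {"linear": [7, 0, 13], "turn": 0},
    {"linear": [8, 0, 14.2], "turn": 0},
    {"linear": [8, 0, 14.2], "turn": 0},
  ],
)

```text
t: 13.9
eef_pos: [578.1, -91.2, 161.0]
tcp_rot: [3.14, 0.002, 2.025]
ft_force: [2.5, -6.6, 4.7]
opening: 0.414
```

Run:
```python
from h import *
s=env.state();print(s['t'],s['eef_pos'].round(2),s['tcp_rot'].round(4),s['ft_force'].round(1),s['moment'].round(2))
c,p,d=grab('wrist','w9')
cv2.imwrite('pics/wc9.png',cv2.resize(p[100:330,200:440],None,fx=2.5,fy=2.5,interpolation=cv2.INTER_CUBIC)[...,::-1])
```

```text
13.9 [578.12 -91.21 160.99] [3.1399e+00 2.4000e-03 2.0248e+00] [ 2.5 -6.6  4.7] [-0.79 -0.48  0.02]
```

View pics/wc9.png

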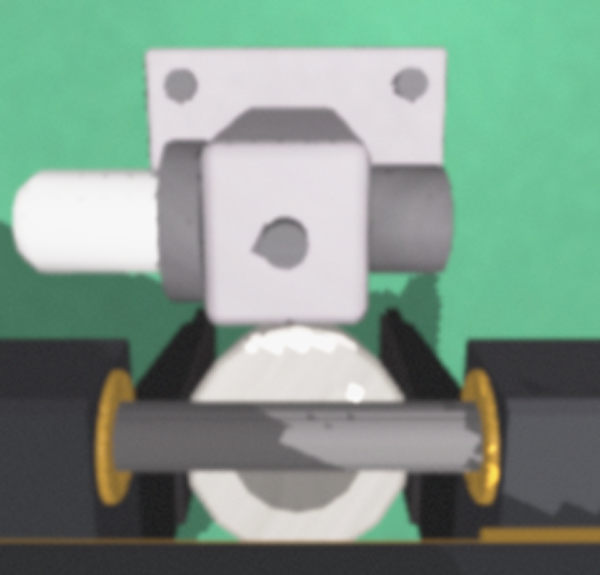

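Call:
play_rows(
  targets=[
    {"linear": [0.7, 0, 0.5], "turn": 0},
    {"linear": [1.5, 0, 0.5], "turn": 0},
    {"linear": [1.5, 0, 0.5], "turn": 0},
  ],
)

```text
t: 14.32
eef_pos: [577.7, -90.4, 160.5]
tcp_rot: [3.14, 0.003, 2.025]
ft_force: [4.8, -11.1, 3.1]
opening: 0.415
```

Run:
```python
from h import *
s=env.state();print(s['t'],s['eef_pos'].round(2),s['tcp_rot'].round(4),s['ft_force'].round(1),s['moment'].round(2))
tcp=s['eef_pos'];yaw=s['tcp_rot'][2]
c,p,d=grab('wrist','w10');W=cloud(c,d)
x=(W[...,0]-tcp[0])*np.cos(yaw)+(W[...,1]-tcp[1])*np.sin(yaw);y=(W[...,0]-tcp[0])*np.sin(yaw)-(W[...,1]-tcp[1])*np.cos(yaw)
m=(np.hypot(x,y)<23)&(np.hypot(x,y)>11)&(abs(W[...,2]-132)<11)
A=np.c_[x[m],y[m],np.ones(m.sum())];z=W[...,2][m]
for _ in range(4):
    k=np.linalg.lstsq(A,z,rcond=None)[0];r=z-A@k;g=abs(r)<2.5;A,z=A[g],z[g]
print(len(z),k,np.degrees(k[:2]),'x',A[:,0].min(),A[:,0].max(),'y',A[:,1].min(),A[:,1].max())
```

```text
14.325 [577.73 -90.39 160.5 ] [3.1395 0.0034 2.0247] [  4.8 -11.1   3.1] [-1.42 -0.68  0.03]
2106 [-2.52114653e-01 -1.08540028e-04  1.36385396e+02] [-1.44451056e+01 -6.21888551e-03] x -12.925298859209937 22.007320654773626 y -21.640135655178582 21.366840667555042
```

Run:
```python
from h import *
c,p,d=load('w10');W=cloud(c,d)
tcp=np.array([577.73,-90.39,160.5]);yaw=2.0247
x=(W[...,0]-tcp[0])*np.cos(yaw)+(W[...,1]-tcp[1])*np.sin(yaw);y=(W[...,0]-tcp[0])*np.sin(yaw)-(W[...,1]-tcp[1])*np.cos(yaw);z=W[...,2]
res=z-(136.385-.2521*x)
m=(abs(res)<2)&(abs(x)<35)&(abs(y)<24)
cv2.imwrite('pics/m10.png',cv2.resize(np.where(m[...,None],[0,0,255],p[...,::-1]*.7).astype(np.uint8)[100:330,200:440],None,fx=2.5,fy=2.5))
print('x',np.percentile(x[m],[.5,99.5]),'y',np.percentile(y[m],[.5,99.5]))
for u in (300,318,336):
  print([(v,x[v,u].round(1),z[v,u].round(1)) for v in range(215,320,5)])
```

```text
x [-12.2053455   34.86755875] y [-21.47707639  21.32645577]
[(215, np.float64(28.8), np.float64(125.4)), (220, np.float64(26.7), np.float64(126.2)), (225, np.float64(24.2), np.float64(125.7)), (230, np.float64(21.7), np.float64(125.3)), (235, np.float64(16.9), np.float64(119.1)), (240, np.float64(19.1), np.float64(130.9)), (245, np.float64(17.6), np.float64(133.0)), (250, np.float64(15.0), np.float64(132.3)), (255, np.float64(12.9), np.float64(133.0)), (260, np.float64(29.5), np.float64(172.8)), (265, np.float64(29.8), np.float64(176.5)), (270, np.float64(28.9), np.float64(177.8)), (275, np.float64(27.6), np.float64(178.2)), (280, np.float64(26.0), np.float64(178.0)), (285, np.float64(24.5), np.float64(178.1)), (290, np.float64(-8.1), np.float64(126.2)), (295, np.float64(-6.9), np.float64(132.4)), (300, np.float64(-5.8), np.float64(138.2)), (305, np.float64(-8.1), np.float64(138.5)), (310, np.float64(-9.3), np.float64(140.4)), (315, np.float64(-12.2), np.float64(139.7))]
[(215, np.float64(29.1), np.float64(126.4)), (220, np.float64(26.6), np.float64(125.7)), (225, np.float64(24.2), n
[... 1042 characters left out ...]
 np.float64(19.2), np.float64(131.3)), (245, np.float64(17.3), np.float64(132.4)), (250, np.float64(14.6), np.float64(131.6)), (255, np.float64(12.7), np.float64(132.4)), (260, np.float64(29.3), np.float64(172.4)), (265, np.float64(29.6), np.float64(176.3)), (270, np.float64(28.1), np.float64(176.3)), (275, np.float64(27.7), np.float64(178.5)), (280, np.float64(25.5), np.float64(177.2)), (285, np.float64(24.2), np.float64(177.7)), (290, np.float64(-9.4), np.float64(124.1)), (295, np.float64(-7.4), np.float64(131.7)), (300, np.float64(-6.1), np.float64(137.8)), (305, np.float64(-7.8), np.float64(138.9)), (310, np.float64(-10.2), np.float64(139.0)), (315, np.float64(-11.4), np.float64(140.9))]
```

View pics/m10.png

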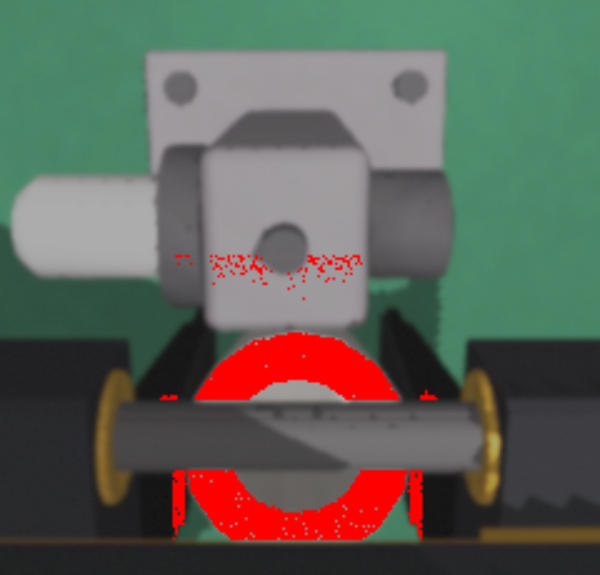

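The spacer is about 76° up, leaning toward tool +x, and has slipped about 5 mm in the pads. I'll set it on free bench so it squares up on its flat bottom, then regrip centred.

Call:
play_rows(
  targets=[
    {"linear": [-20, 0, 0], "turn": 0},
    {"linear": [-50, -15, 0], "turn": 0},
    {"linear": [-75, -45, 0], "turn": 0},
    {"linear": [-82, -75, 20], "turn": 0},
    {"linear": [-82, -82, 45], "turn": 0},
    {"linear": [-82, -82, 62], "turn": 0},
    {"linear": [-82, -82, 68], "turn": 0},
    {"linear": [-82, -82, 70], "turn": 0},
    {"linear": [-82, -82, 70], "turn": 0},
  ],
)

```text
t: 15.5
eef_pos: [539.3, -198.7, 90.3]
tcp_rot: [3.141, 0.001, 2.025]
ft_force: [-0.8, 0.5, -1.0]
opening: 0.419
```

Call:
play_rows(
  targets=[
    {"linear": [0, 0, 1], "turn": 0},
    {"linear": [0, 0, 2], "turn": 0},
    {"linear": [0, 0, 3], "turn": 0},
    {"linear": [0, 0, 4], "turn": 0},
    {"linear": [0, 0, 4], "turn": 0},
  ],
)

```text
t: 16.12
eef_pos: [539.1, -198.9, 86.6]
tcp_rot: [3.141, 0.001, 2.025]
ft_force: [-1.5, 0.8, 8.3]
opening: 0.417
```

```bash
cat > top.py <<'E'
from h import *
import sys
s=env.state();print(s['t'],s['eef_pos'].round(2),s['tcp_rot'].round(4),s['ft_force'].round(1),s['moment'].round(2),s['opening']*95,s['joints'].round(3))
tcp=s['eef_pos'];yaw=s['tcp_rot'][2]
c,p,d=grab('wrist',sys.argv[1]);W=cloud(c,d)
zt=tcp[2]-59+float(sys.argv[2])
x=(W[...,0]-tcp[0])*np.cos(yaw)+(W[...,1]-tcp[1])*np.sin(yaw);y=(W[...,0]-tcp[0])*np.sin(yaw)-(W[...,1]-tcp[1])*np.cos(yaw);z=W[...,2]
m=(np.hypot(x,y)<30)&(abs(z-zt)<9)&(abs(y)<22)
A=np.c_[x[m],y[m],np.ones(m.sum())];zz=z[m]
for t in (6,4,2.5,2,2):
    k=np.linalg.lstsq(A,zz,rcond=None)[0];r=zz-A@k;g=abs(r)<t;A,zz=A[g],zz[g]
print('n',len(zz),'tilt deg x,y',np.degrees(k[:2]).round(1),'z@0',k[2].round(1))
mm=m&(abs(z-(k[0]*x+k[1]*y+k[2]))<2)
print('x',np.percentile(x[mm],[.5,99.5]).round(1),'y',np.percentile(y[mm],[.5,99.5]).round(1))
pts=np.stack([x[mm],y[mm]],1).astype(np.float32)
print('minEnclosing',cv2.minEnclosingCircle(pts))
cv2.imwrite(f'pics/{sys.argv[1]}c.png',cv2.resize(np.where(mm[...,None],p[...,::-1]*.5+[0,0,120],p[...,::-1]).astype(np.uint8)[100:360,190:450],None,fx=2.2,fy=2.2))
E
python3 top.py w11 33
```

```text
16.125 [ 539.05 -198.89   86.62] [3.1412e+00 6.0000e-04 2.0248e+00] [-1.5  0.8  8.3] [0.31 0.29 0.07] 39.58630648533696 [-0.468  0.698  1.852 -0.     0.591 -0.922]
n 3056 tilt deg x,y [-15.5  -0. ] z@0 62.9
x [-12.2  21.7] y [-21.4  21.2]
minEnclosing ((-0.4869639277458191, 0.03350308910012245), 24.80600929260254)
```

View pics/w11c.png

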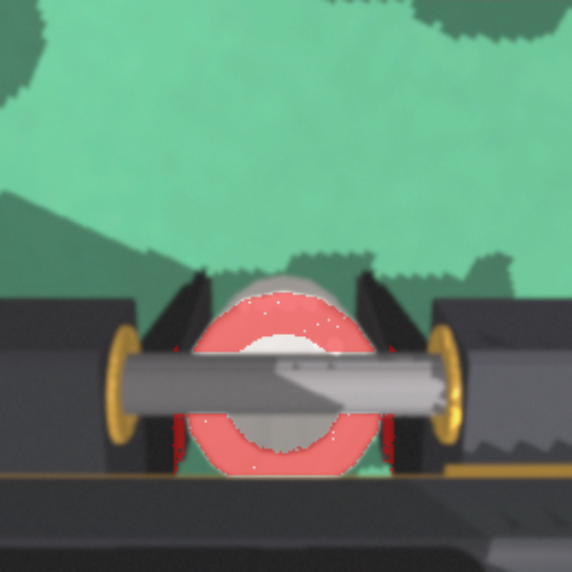

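Call:
play_rows(
  targets=[
    {"linear": [0, 0, 0.8], "turn": 0},
    {"linear": [0, 0, 1.5], "turn": 0},
    {"linear": [0, 0, 2], "turn": 0},
  ],
)

```text
t: 16.55
eef_pos: [539.4, -199.4, 85.9]
tcp_rot: [3.14, 0.002, 2.025]
ft_force: [-5.3, -2.4, 21.3]
opening: 0.415
```

Call:
play_rows(
  hand=54,
  targets=[
    {"linear": [0, 0, 0], "turn": 0},
    {"linear": [0, 0, 0], "turn": 0},
    {"linear": [0, 0, 0], "turn": 0},
    {"linear": [0, 0, 0], "turn": 0},
  ],
)

```text
t: 17.05
eef_pos: [538.9, -198.8, 83.8]
tcp_rot: [-3.141, -0.0, 2.025]
ft_force: [0.1, 1.1, -0.2]
opening: 0.565
```

```bash
python3 top.py w12 34
```

```text
17.05 [ 538.93 -198.78   83.75] [-3.1414e+00 -1.0000e-04  2.0248e+00] [ 0.1  1.1 -0.2] [ 0.03 -0.1   0.03] 53.633265357426325 [-0.468  0.703  1.853 -0.     0.586 -0.922]
n 1205 tilt deg x,y [1.2 0.1] z@0 59.7
x [-15.1  -0.6] y [-19.3  19.6]
minEnclosing ((-12.89824390411377, 0.025430703535676003), 19.912906646728516)
```

View pics/w12c.png

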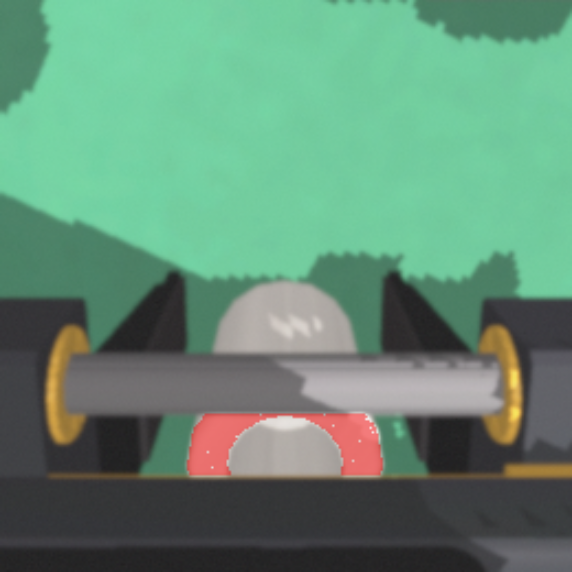

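Run:
```python
from h import *
from scipy.optimize import least_squares
c,p,d=load('w12');W=cloud(c,d);tcp=np.array([538.93,-198.78]);yaw=2.0248
x=(W[...,0]-tcp[0])*np.cos(yaw)+(W[...,1]-tcp[1])*np.sin(yaw);y=(W[...,0]-tcp[0])*np.sin(yaw)-(W[...,1]-tcp[1])*np.cos(yaw);z=W[...,2]
m=(z>8)&(z<56)&(x>-5)&(x<15)&(abs(y)<18)
m&=(p.astype(int).max(-1)-p.astype(int).min(-1)<30)&(p.min(-1)>90)
P=np.c_[x[m],y[m]]
f=least_squares(lambda q:np.hypot(P[:,0]-q[0],P[:,1]-q[1])-20,[-13,0],loss='soft_l1');print(len(P),f.x,np.median(abs(f.fun)))
print(np.percentile(z[m],[5,50,95]))
# bore edge
u=np.arange(260,380)
e=[]
for v in range(290,318):
    row=(abs(z[v]-60)<2.2)&(abs(x[v])<30)&(abs(y[v])<22);idx=np.where(row)[0]
    if len(idx)<4:continue
    g=np.diff(idx);k=g.argmax()
    if g[k]>6:
        for uu in (idx[k]+.5,idx[k+1]-.5):
            w=onz(c,(uu,v),60)[:2]-tcp;e.append([w@[np.cos(yaw),np.sin(yaw)],w@[np.sin(yaw),-np.cos(yaw)]])
e=np.array(e);f=least_squares(lambda q:np.hypot(e[:,0]-q[0],e[:,1]-q[1])-12,[-13,0],loss='soft_l1');print(len(e),f.x,np.median(abs(f.fun)))
```

```text
1415 [-13.4089747    0.10940384] 0.17390610403524676
[10.27311714 27.38668298 43.84005392]
52 [-13.23799657   0.09820872] 0.11559773333154322
```

Call:
play_rows(
  targets=[
    {"linear": [-7, 0, 1.5], "turn": 0},
    {"linear": [-13.3, 0.1, 2.5], "turn": 0},
    {"linear": [-13.3, 0.1, 2.5], "turn": 0},
    {"linear": [-13.3, 0.1, 2.5], "turn": 0},
  ],
)

```text
t: 17.6
eef_pos: [544.8, -210.8, 81.3]
tcp_rot: [-3.141, -0.0, 2.025]
ft_force: [0.0, 0.2, 0.8]
opening: 0.568
```

Call:
play_rows(
  hand=30,
  targets=[
    {"linear": [0, 0, 0], "turn": 0},
    {"linear": [0, 0, 0], "turn": 0},
    {"linear": [0, 0, 0], "turn": 0},
    {"linear": [0, 0, 0], "turn": 0},
    {"linear": [0, 0, 0], "turn": 0},
  ],
)

```text
t: 18.23
eef_pos: [544.9, -210.7, 81.5]
tcp_rot: [-3.142, -0.0, 2.025]
ft_force: [0.6, 1.1, 0.4]
opening: 0.416
```

```bash
python3 top.py w13 38
```

```text
18.225 [ 544.86 -210.66   81.47] [-3.1416 -0.      2.0248] [0.6 1.1 0.4] [ 0.17 -0.12 -0.02] 39.55804832536598 [-0.482  0.715  1.829 -0.     0.598 -0.936]
n 2397 tilt deg x,y [-0.2  0.2] z@0 59.4
x [-13.2  20. ] y [-21.5  21.2]
minEnclosing ((-2.8902697563171387, -0.12323048710823059), 23.449359893798828)
```

View pics/w13c.png

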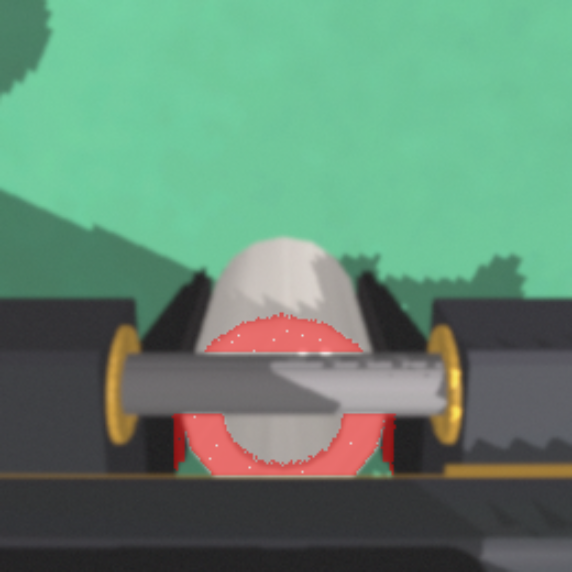

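Regripped squarely upright, with tilt ≤0.2° and middle at z=30 for TCP z 81.5. Next I'll lift, go to a point 100 mm short of the viewpoint on the robot side, and look.

Call:
play_rows(
  targets=[
    {"linear": [0, 0, -20], "turn": 0},
    {"linear": [-5, -10, -60], "turn": 0},
    {"linear": [-15, -30, -95], "turn": 0},
    {"linear": [-27, -55, -115], "turn": 0},
    {"linear": [-34, -70, -120], "turn": 0},
    {"linear": [-36.7, -76.1, -120], "turn": 0},
    {"linear": [-36.7, -76.1, -120], "turn": 0},
  ],
)

```text
t: 19.15
eef_pos: [492.4, -277.0, 200.4]
tcp_rot: [-3.141, -0.001, 2.024]
ft_force: [-0.3, 0.3, -1.4]
opening: 0.413
```

```bash
python3 top.py w14 38
python3 - <<'E'
from h import *
c,p,d=grab('scene','s14');W=cloud(c,d)
P=W[W[...,2]>380];
e=np.array([.8087,-.5884]);f=np.array([.5884,.8087]);s=env.state();Q=P[:,:2]-s['eef_pos'][:2];u=Q@e;v=Q@f
for u0 in range(-120,60,10):
    print(u0,[ (round(P[k,2].max()) if k.sum()>2 else None) for k in [((u>=u0)&(u<u0+10)&(v>=v0)&(v<v0+20)) for v0 in range(-80,80,20)]])
E
```

```text
19.15 [ 492.36 -276.97  200.44] [-3.1409e+00 -1.4000e-03  2.0242e+00] [-0.3  0.3 -1.4] [-0.01 -0.14 -0.02] 39.27830766977858 [-0.629  0.518  1.804  0.     0.821 -1.083]
n 2412 tilt deg x,y [-0.1  0. ] z@0 178.3
x [-13.2  20. ] y [-21.5  21.2]
minEnclosing ((-2.8284919261932373, -0.20646487176418304), 23.29241371154785)
-120 [None, 588, 597, 597, 595, 590, 585, None]
-110 [None, 575, 585, 590, 591, 585, 575, None]
-100 [None, 560, 570, 576, 574, 570, 555, None]
-90 [None, 539, 559, 565, 562, 558, 542, None]
-80 [502, 526, 544, 550, 548, 544, 522, None]
-70 [503, 512, 529, 538, 537, 529, 510, None]
-60 [502, 508, 510, None, None, 516, 502, None]
-50 [499, 500, 490, None, None, 493, 500, 498]
-40 [492, 494, 487, None, None, 490, 494, 489]
-30 [484, 483, None, None, None, None, 484, 483]
-20 [472, 478, 436, None, None, 435, 476, None]
-10 [466, 469, None, None, None, 438, 468, None]
0 [458, 460, None, None, None, 438, 458, None]
10 [448, 451, None, None, None, None, 444, 432]
20 [441, 442, None, None, None, None, 444, 436]
30 [431, 434, None, None, None, None, 433, 434]
40 [421, 424, 409, 399, 398, 413, 423, 420]
50 [None, None, None, None, None, None, None, None]
```

View pics/s14.png

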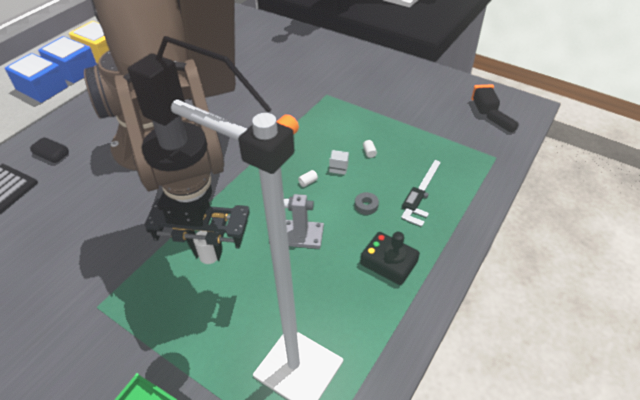

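Call:
play_rows(
  targets=[
    {"linear": [-12, 6.4, 0], "turn": 0},
    {"linear": [-26, 13.8, 0], "turn": 0},
    {"linear": [-40, 21.2, 0], "turn": 0},
    {"linear": [-54, 28.7, 0], "turn": 0},
    {"linear": [-54, 28.7, 0], "turn": 0},
  ],
)

```text
t: 19.88
eef_pos: [543.1, -313.4, 200.9]
tcp_rot: [3.141, 0.0, 2.025]
ft_force: [-1.0, 0.5, -2.2]
opening: 0.416
```

Call:
play_rows(
  targets=[
    {"linear": [-10, 5.3, 0], "turn": 0},
    {"linear": [-18, 9.6, 0], "turn": 0},
    {"linear": [-26, 13.8, 0], "turn": 0},
    {"linear": [-32, 17, 0], "turn": 0},
    {"linear": [-34.3, 18.2, 0], "turn": 0},
    {"linear": [-34.3, 18.2, 0], "turn": 0},
    {"linear": [-34.3, 18.2, 0], "turn": 0},
  ],
)

```text
t: 20.75
eef_pos: [573.3, -335.8, 201.5]
tcp_rot: [-3.141, -0.0, 2.025]
ft_force: [0.2, 0.5, -1.0]
opening: 0.417
```

```bash
python3 top.py w15 38
python3 - <<'E'
from h import *
grab('scene','s15');grab('top','t15');print(env.state()['eef_pos'])
E
```

```text
20.75 [ 573.28 -335.75  201.47] [-3.1415e+00 -1.0000e-04  2.0248e+00] [ 0.2  0.5 -1. ] [-0.   -0.16 -0.  ] 39.635648290753494 [-0.629  0.639  1.546 -0.     0.957 -1.083]
n 2396 tilt deg x,y [-0.2 -0.1] z@0 179.3
x [-13.3  19.8] y [-21.5  21.2]
minEnclosing ((-2.639742612838745, 0.018193991854786873), 23.029205322265625)
[ 573.34895004 -335.80521894  201.56032913]
```

View pics/s15.png

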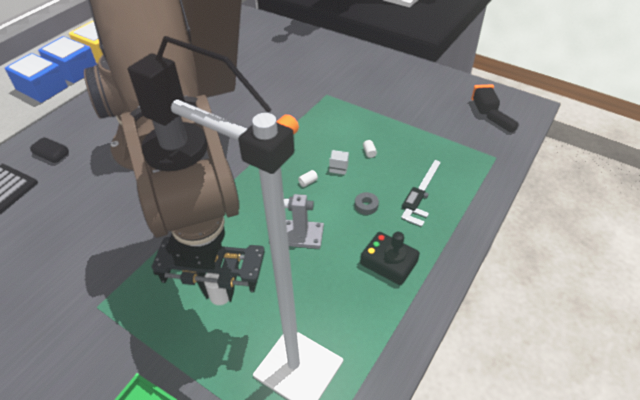

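View pics/t15.png

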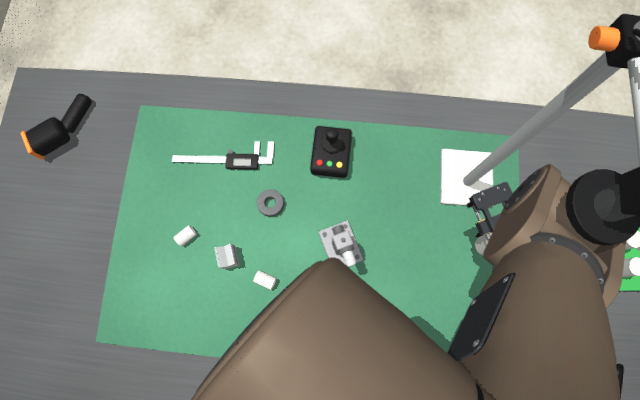

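View pics/w15c.png

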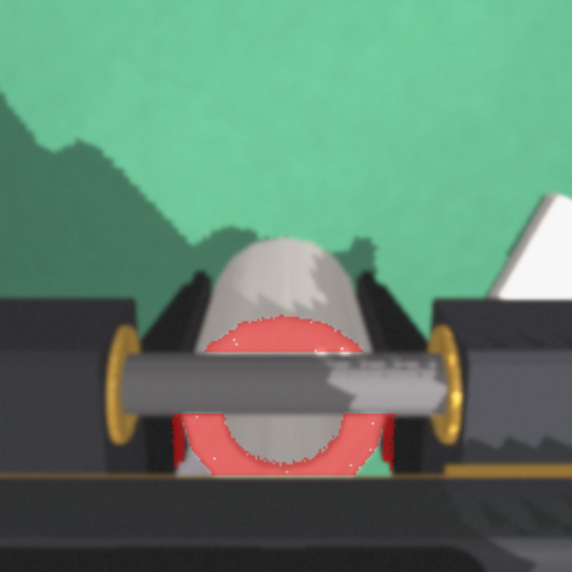

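Run:
```python
from h import *
a=load('top0')[1].astype(int);b=load('t15')[1].astype(int)
for n,(u0,u1,v0,v1) in {'ring':(255,287,188,218),'caliper':(170,278,138,172),'joy':(308,355,124,180),'camera':(565,640,170,225)}.items(): print(n,abs(a-b)[v0:v1,u0:u1].mean().round(2))
s=env.state();print(s['t'],s['eef_pos'],s['qvel'].round(3),s['ft_force'].round(2));print(env.job_done())
```

```text
ring 9.43
caliper 8.79
joy 5.68
camera 4.89
20.9 [ 573.34895004 -335.80521894  201.56032913] [ 0.001 -0.002 -0.001  0.001  0.    -0.001] [ 0.01  0.2  -2.22]
the job is handed in; nothing more can be done
None
```

The job is handed in at 20.9 s. The arm is holding the spacer upright and bore-up at the viewing point.

- **Finding the bore:** I picked the large spacer out of the V-block. The wrist camera showed a bore wall deeper than 3 mm in the end facing away from the robot.
- **On the pin:** That end slid onto the gauge pin almost force-free, well past the 3 mm stop. It came home on the collar at about 9 N, and I drew it off again.
- **Turning it up:** I tipped it up in the grip over the gauge upright's edge. It stopped about 14° short and slipped about 5 mm in the pads. I set it on free bench so it squared up, gripped it again centred, and carried it under the camera.
- **Last checks:**
    - Tilt is at most 0.2°.
    - The spacer's middle is at about (573, -336, 150), against a viewpoint I measured at (573.5, -335.8, 150).
    - The wrist force is about 2 N and the arm is at rest.
- **Bystanders:** The setting ring, caliper and joystick box look to be in the same places in the top view as at the start. The pixel comparison was not conclusive: mean differences were 5 to 9 grey levels, which could be image noise or lighting, and I did not measure their positions again.
- **Camera clearance:** No contact force showed while the arm was under the camera. I put the gap to the ring light at about 9 mm, estimated from depth data taken before the final move.

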